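Move three thin-film samples on by one station

ROBOT

A 7-joint arm with a two-finger parallel gripper is mounted at the origin on the work surface. World frame = base frame: x ahead of the robot, y to its left, z up, the work surface at z = 0. Lengths are in m, angles in rad, forces in N, time in s.
With the tool pointing down it reaches from about 0.4 to 0.875 m from the base axis. Payload 6.5 kg.
Tool frame: the origin (TCP) lies between the finger pads; the fingertips stand 19 mm ahead of it and the grasp point (between the pads) is the TCP (arm.tip_reach is the distance from the TCP to the fingertips, in m); z points along the fingers, y is the direction in which the jaws open and shut (so a half turn about z gives the same grasp; the last joint's range is limited). The gripper opens to 88 mm and grips with 3 to 60 N. Pads are 18 mm wide; open, the fingers measure 123 mm over their backs; the gripper's body (75 mm by 187 mm) begins 45 mm behind the grasp point.
Start: joints at [-1.356, 0.536, -0.004, 1.538, 0.003, 1.067, -0.071], TCP at [0.18, 0.625, 0.258] pointing down, gripper open.
Joint ranges: [-2.7, 2.7], [-0.37, 2.16], [-1.27, 1.26], [0.24, 2.4], [-1.31, 4.45], [0.19, 1.91], [-2.76, 2.76]. Speed limits (rad/s): [2.39, 2.39, 3.14, 3.14, 3.14, 3.14, 3.14].

INTERFACE

Orientations are given as a 3x3 rotation matrix whose columns are the frame's x, y, z axes.
In Python, from station import arm gives the robot as it stands. The module is installed in compiled form; this text tells all that it offers.
- The arm moves only by the tool drive_tool, never from a script. Its argument "rows" is a list of rows, each an object of numbers: "dx", "dy", "dz": the shift along the tool's x, y, z in mm; "wx", "wy", "wz": the turn, a rotation vector about the tool's x, y, z in degrees; "jaw": the finger opening in mm, from 0 to 88.1. A call has exactly 8 rows; each row is the pose to reach, as a shift and turn from the pose measured when the call began, along the tool's axes at that moment; what a row does not reach only later rows make up. A row lasts 1/12 s, in which the tool goes at most 41.7 mm and 7.16 degrees, less where a joint would pass 70% of its speed; a pose out of reach is approached as far as the arm can. A call with a gripper value outside its range is refused whole. The fingers move at their own pace and stop on an object; "grip_force" is the grip in N (left out, the last holds). Time passes only in rows, so rows that repeat a pose let the fingers close, or fill a call up. It gives the time, the measured TCP pose, the force and the opening at its end, in the units of the state.
- arm.state(): the state, without advancing time (a new reading comes with each control period).
- arm.grab_frame(name): name is "scene" or "top"; returns (picture, depth): 420x560x3 uint8, blue, green, red; 420x560 float32, m along the optical axis (not along the pixel's ray), 0 where there is no reading.
- arm.camera_model(name): a dict with "fov_y" (degrees; the focal length in pixels is half the picture's height over the tangent of half this angle, whatever the lens; pixels are square), "cx", "cy" (the principal point, pixels), "world_from_camera" (4x4, takes a point from camera to world coordinates). Camera axes: x right, y down, z forward; pixel columns grow to the right and rows downward; lengths in m; the calibration is good to about 2 mm. A picture is of the moment at which its call begins. camera_model takes no time and is no camera call.
- arm.hand_in(): hands the job in, once; it reports no verdict.
The state is a dict: "time": time; "joint_positions": joint angles; "dq": joint speeds; "joint_efforts": joint torques, N m; "tcp_pos": TCP position; "tool_rot": TCP orientation; "force": force on the tool from outside, world axes, zero at the start; "wrist_torque": the same for the moment, N m; "gripper_width": finger opening in m.
Only numpy, scipy, OpenCV 4.12 (cv2) and the standard library are available. Lean on these libraries where they do the work, as an engineer would, in place of code of your own. Each camera call takes 0.05 s, during which the arm holds its last target.

TASK

Move the three sample holders on by one station: the copper-coated one from the vacuum flange's stage goes to the balance to be weighed, the blue one from the balance goes to the desiccator plate, and the bare grey one from the desiccator goes onto the flange's stage, each standing flat in the middle of its new place. Every station is occupied, so park one holder on the free foil-wrapped rest for as long as you need it. Never put a holder on the bench or on another holder, keep them upright, and leave the clamping ring, tweezers and bottle alone.

Things in the scene. Friction and masses are not known exactly. Their poses are not given: they have to be found in the camera images.
- sample_copper: sample holder, one of three alike but for the wafer: aluminium puck, upright cylinder 50 mm in diameter and 19 mm tall, about 0.1 kg, with a black clamping ring round its top edge; inside the ring a 40 mm wafer seen from above. This one's wafer is copper-orange. Origin: centre of the underside; z up along the cylinder's axis. At the start it stands on the vacuum flange's stage.
- sample_blue: sample holder, one of three alike but for the wafer: aluminium puck, upright cylinder 50 mm in diameter and 19 mm tall, about 0.1 kg, with a black clamping ring round its top edge; inside the ring a 40 mm wafer seen from above. This one's wafer is deep blue. Origin: centre of the underside; z up along the cylinder's axis. At the start it stands on the balance.
- sample_bare: sample holder, one of three alike but for the wafer: aluminium puck, upright cylinder 50 mm in diameter and 19 mm tall, about 0.1 kg, with a black clamping ring round its top edge; inside the ring a 40 mm wafer seen from above. This one's wafer is bare silicon, pale grey. Origin: centre of the underside; z up along the cylinder's axis. At the start it stands on the desiccator plate.
- flange: vacuum flange lying on the bench: round steel disc 152 mm in diameter, 20 mm thick, with a ring of small dark bolt holes and a copper gasket; in its middle, on a pedestal, a round stage 68 mm in diameter whose flat top, 42 mm above the bench, is where a holder stands. Fixed. Origin: on the bench under the centre of the stage; z up.
- balance: compact white laboratory balance, 180 x 126 mm, housing 40 mm tall, with a dark panel and display at its +x end; a round steel pan 82 mm in diameter, its flat top 49 mm above the bench, is where a holder stands. The pan is rigid. Fixed. Origin: on the bench under the centre of the pan; the housing reaches from 55 mm behind it to 125 mm ahead along its own x; z up.
- desiccator: lower half of a clear plastic desiccator, round, 156 mm in diameter at the rim, with a white porcelain plate pierced with small round holes, 138 mm in diameter, flat top 62 mm above the bench (the clear rim stands 2 mm higher); a holder stands in the plate's middle. Fixed. Origin: on the bench under the centre of the plate; z up.
- rest: the free parking place: round block wrapped in crinkled aluminium foil, 100 mm in diameter, flat top 28 mm above the bench. Empty at the start. Fixed. Origin: on the bench under its centre; z up.
- clamp_ring: bystander: dark steel ring lying loose, 70 mm outer and 56 mm inner diameter, 4 mm thick, on the robot's side of the stations. Origin: centre of its underside.
- tweezers: bystander: loose steel tweezers lying along their own x, 135 mm long, about 12 mm wide, 7 mm high. Origin: underside near mid-length.
- bottle: bystander: small closed amber bottle with black cap and paper label, 52 mm in diameter, 105 mm tall, loose, upright, beyond the stations. Origin: centre of its underside.
Mind the look-alikes: they are no part of the job. What is shaped like the sample_blue but yellow is not meant. What is shaped like the flange but pink is not meant.

How it is judged:
On the way:
1. one of the sample holders is parked, standing upright, on the foil-wrapped rest (((horizontal distance between sample_copper and rest below 0.04 m and z of sample_copper in the frame of rest between 0.024 and 0.032 m and angle between sample_copper's own z axis and vertical below 0.08 rad and linear speed of sample_copper below 0.03 m/s) or (horizontal distance between sample_blue and rest below 0.04 m and z of sample_blue in the frame of rest between 0.024 and 0.032 m and angle between sample_blue's own z axis and vertical below 0.08 rad and linear speed of sample_blue below 0.03 m/s) or (horizontal distance between sample_bare and rest below 0.04 m and z of sample_bare in the frame of rest between 0.024 and 0.032 m and angle between sample_bare's own z axis and vertical below 0.08 rad and linear speed of sample_bare below 0.03 m/s))), for 0.2 s.
At the end, for the whole second after the job is handed in: The copper holder stands on the balance pan, the blue one on the desiccator plate and the bare grey one on the flange's stage, each within 12 mm of the middle, within 4 mm of the seat's height, level within 0.08 rad (about 5 degrees) and at rest (under 0.03 m/s) (horizontal distance between sample_copper and balance below 0.012 m and z of sample_copper in the frame of balance between 0.045 and 0.053 m and angle between each of sample_copper, sample_blue, sample_bare's own z axis and vertical below 0.08 rad and linear speed of each of sample_copper, sample_blue, sample_bare below 0.03 m/s and horizontal distance between sample_blue and desiccator below 0.012 m and z of sample_blue in the frame of desiccator between 0.058 and 0.066 m and horizontal distance between sample_bare and flange below 0.012 m and z of sample_bare in the frame of flange between 0.038 and 0.046 m); the robot touches nothing.
It fails at once if the copper-coloured sample holder touches the bench or is tipped over (height (world z) of sample_copper below 0.012 m or angle between sample_copper's own z axis and vertical above 0.5 rad).
It fails at once if the blue sample holder touches the bench or is tipped over (height (world z) of sample_blue below 0.012 m or angle between sample_blue's own z axis and vertical above 0.5 rad).
It fails at once if the pale grey sample holder touches the bench or is tipped over (height (world z) of sample_bare below 0.012 m or angle between sample_bare's own z axis and vertical above 0.5 rad).
It fails at once if one sample holder is set on or knocked against another (contact force between sample_copper and sample_blue above 0.5 N or contact force between any of sample_copper, sample_blue and sample_bare above 0.5 N).
It fails at once if the loose clamping ring, the tweezers or the bottle is disturbed (distance of any of clamp_ring, tweezers, bottle from where it was at the start of the episode above 0.02 m or angle between bottle's own z axis and vertical above 0.3 rad).
It also fails if it takes over 115 s, if anything falls off the work surface, if the arm or the gripper's body presses on something with over 40 N, if the wrist force passes 120 N, or if a joint passes its speed limit or range.

## Working session

There is one attempt and no reset: what is moved stays moved. The work goes in short steps, Python scripts to look and compute and a tool call to move; the robot and the scene stay as the last step left them, time stands still between calls to the robot, and variables do not carry over. Pictures are saved under pics/ and viewed, and the job is handed in when it is done.

Besides the shell and the picture viewer there is one more tool, called after ">>>" as name(argument=value, ...) on one line, values as JSON. drive_tool: Moves the arm, as the interface text tells. Its arguments: {"type":"object","properties":{"rows":{"type":"array"},"grip_force":{"type":"number"}},"required":["rows"]}

```bash
mkdir -p pics
cat > h.py <<'E'
import numpy as np, cv2
from station import arm
def save(n):
    im,d=arm.grab_frame(n); return im,d
def pt(n,u,v,d=None,z=None):
    m=arm.camera_model(n); f=210/np.tan(np.radians(m['fov_y']/2)); T=np.array(m['world_from_camera'])
    r=np.array([(u-m['cx'])/f,(v-m['cy'])/f,1.])
    if z is not None:
        w=T[:3,:3]@r; s=(z-T[2,3])/w[2]
    else: s=d
    return T[:3,:3]@(r*s)+T[:3,3]
E
python3 - <<'E'
from h import *
for n in("scene","top"):
    im,d=arm.grab_frame(n); cv2.imwrite(f'pics/{n}0.png',im); np.save(f'{n}0.npy',d)
    m=arm.camera_model(n); print(n,m['fov_y'],m['cx'],m['cy']); print(np.round(m['world_from_camera'],3))
s=arm.state(); print(s['time'],s['tcp_pos'],np.round(s['tool_rot'],3),s['gripper_width'],s['force'])
E
```

```text
scene 48.674893106871835 274.537482262432 210.70154715778028
[[ 0.618  0.481 -0.622  1.302]
 [ 0.786 -0.394  0.476 -0.573]
 [-0.017 -0.783 -0.622  0.873]
 [ 0.     0.     0.     1.   ]]
top 46.71445337636295 276.0324645466387 208.1504754844494
[[ 0.044 -0.978  0.205  0.252]
 [-0.999 -0.044  0.007  0.009]
 [ 0.002 -0.205 -0.979  1.261]
 [ 0.     0.     0.     1.   ]]
0.1 [0.18001968 0.62406664 0.25698788] [[-0.961  0.277 -0.   ]
 [ 0.277  0.961 -0.001]
 [-0.    -0.001 -1.   ]] 0.0880037793478248 [ 0.63551707 -0.19845227  0.52454049]
```

View pics/scene0.png

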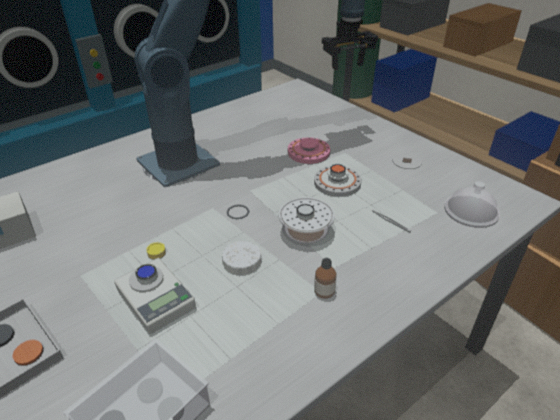

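View pics/top0.png

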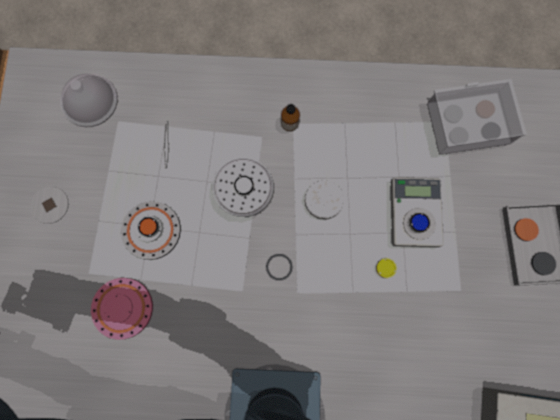

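The top view shows these candidates:
- **Copper holder:** (149,227) on the grey flange at (150,230). The orange disc at (527,230) lies in a tray and isn't it.
- **Pink flange look-alike:** (122,308).
- **Blue holder:** (420,222) on the balance. The yellow disc at (386,268) is the decoy.
- **Bare holder:** (244,186) on the desiccator.
- **Foil rest:** (324,198).
- **Bystanders:** ring (279,267), tweezers (166,145), bottle (290,117).

Next I'll check these in close crops.

Run:
```python
import cv2,numpy as np
im=cv2.imread('pics/top0.png')
c=[(150,230),(244,187),(324,198),(416,215)]
t=[cv2.resize(im[y-36:y+36,x-48:x+48],None,fx=4,fy=4,interpolation=cv2.INTER_CUBIC) for x,y in c]
cv2.imwrite('pics/crop0.png',np.vstack([np.hstack(t[:2]),np.hstack(t[2:])]))
```

```text
(no output)
```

View pics/crop0.png

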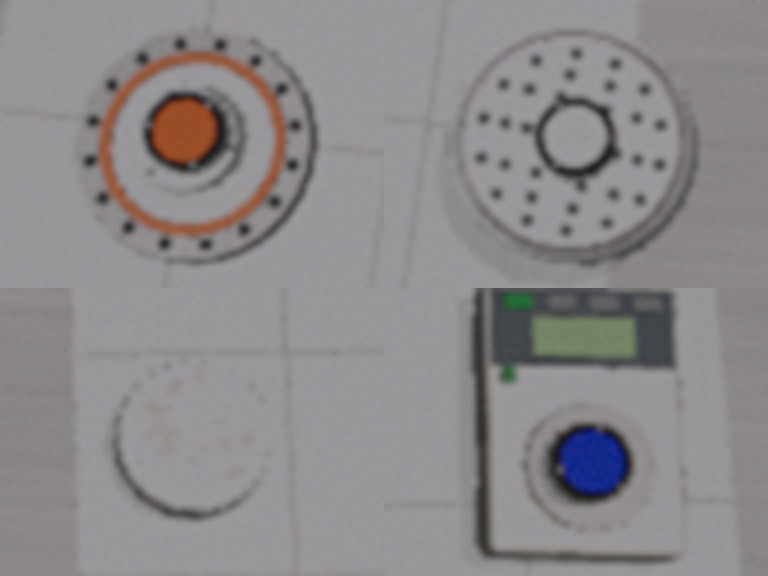

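The crops confirm the choices: copper at (148,226), bare at (244,187), foil rest at (324,198) and blue on the pan at (420,222). Next I'll get metric positions from the depth layers.

```bash
cat >> h.py <<'E'
def cloud(n,d):
    m=arm.camera_model(n); f=210/np.tan(np.radians(m['fov_y']/2)); T=np.array(m['world_from_camera'])
    v,u=np.mgrid[0:420,0:560]
    P=np.stack([(u-m['cx'])/f*d,(v-m['cy'])/f*d,d],-1)@T[:3,:3].T+T[:3,3]
    P[d==0]=np.nan
    return P
def layer(P,c,r,z0,z1):
    w=(np.hypot(P[...,0]-c[0],P[...,1]-c[1])<r)&(P[...,2]>z0)&(P[...,2]<z1)
    Q=P[w]
    if len(Q)<10: return None
    (x,y),rad=cv2.minEnclosingCircle(Q[:,:2].astype(np.float32))
    return np.round([x,y,rad,*np.nanmedian(Q,0),len(Q)],4)
E
python3 - <<'E'
from h import *
for n in('top','scene'):
    d=np.load(n+'0.npy'); P=cloud(n,d)
    if n=='top':
        C={k:pt(n,*p,z=z) for k,p,z in [('cu',(148,226.3),.061),('ba',(244,186.5),.081),('rest',(324,198),.028),('bl',(420,221.5),.068),('ring',(279,267),.004),('bottle',(290,108),.1),('twz',(166,145),.004),('pink',(122,308),.02),('yel',(386,268),.019)]}
    print(n); 
    for k in C: print(k,np.round(C[k],4))
    print('cu',layer(P,C['cu'],.045,.054,.07),'bl',layer(P,C['bl'],.045,.061,.08),'ba',layer(P,C['ba'],.045,.074,.09))
    print('stage',layer(P,C['cu'],.06,.036,.048),'disc',layer(P,C['cu'],.1,.014,.026))
    print('pan',layer(P,C['bl'],.06,.045,.054),'plate',layer(P,C['ba'],.1,.056,.068),'rest',layer(P,C['rest'],.07,.022,.036))
    print('bench z',np.nanmedian(P[...,2][150:320,180:380]))
E
```

```text
top
cu [0.4427 0.3359 0.061 ]
ba [0.5509 0.1004 0.081 ]
rest [ 0.5429 -0.1053  0.028 ]
bl [ 0.484  -0.3424  0.068 ]
ring [0.3609 0.0039 0.004 ]
bottle [ 0.7575 -0.0063  0.1   ]
twz [0.6769 0.3246 0.004 ]
pink [0.24   0.3916 0.02  ]
yel [ 0.3692 -0.2683  0.019 ]
cu [4.423e-01 3.360e-01 2.620e-02 4.417e-01 3.361e-01 5.940e-02 3.150e+02] bl [ 4.829e-01 -3.429e-01  2.590e-02  4.819e-01 -3.435e-01  6.620e-02
  3.230e+02] ba [5.544e-01 1.018e-01 2.600e-02 5.548e-01 1.018e-01 7.930e-02 3.000e+02]
stage [4.406e-01 3.402e-01 3.410e-02 4.276e-01 3.404e-01 4.130e-02 2.150e+02] disc [4.403e-01 3.400e-01 7.660e-02 4.356e-01 3.347e-01 2.000e-02 2.058e+03]
pan [ 4.872e-01 -3.447e-01  5.440e-02  4.770e-01 -3.465e-01  4.870e-02
  4.260e+02] plate [5.562e-01 1.044e-01 7.830e-02 5.537e-01 1.057e-01 6.150e-02 2.343e+03] rest [ 5.417e-01 -1.075e-01  5.210e-02  5.400e-01 -1.076e-01  2.730e-02
  1.153e+03]
bench z 0.00021887826391986387
scene
cu [0.4427 0.3359 0.061 ]
ba [0.5509 0.1004 0.081 ]
rest [ 0.5429 -0.1053  0.028 ]
bl [ 0.484  -0.3424  0.068 ]
ring [0.3609 0.0039 0.004 ]
bottle [ 0.7575 -0.0063  0.1   ]
twz [0.6769 0.3246 0.004 ]
pink [0.24   0.3916 0.02  ]
yel [ 0.3692 -0.2683  0.019 ]
cu [4.445e-01 3.366e-01 2.870e-02 4.458e-01 3.342e-01 6.080e-02 1.380e+02] bl [ 4.835e-01 -3.418e-01  2.690e-02  4.849e-01 -3.436e-01  6.810e-02
  2.960e+02] ba [5.558e-01 1.005e-01 2.740e-02 5.585e-01 1.000e-01 8.070e-02 1.970e+02]
stage [4.445e-01 3.386e-01 3.520e-02 4.611e-01 3.225e-01 4.260e-02 1.000e+02] disc [4.457e-01 3.385e-01 7.980e-02 4.629e-01 3.196e-01 2.170e-02 7.790e+02]
pan [ 4.871e-01 -3.401e-01  5.540e-02  4.999e-01 -3.619e-01  5.050e-02
  3.500e+02] plate [5.587e-01 1.060e-01 8.140e-02 5.701e-01 9.630e-02 6.310e-02 1.391e+03] rest [ 5.420e-01 -1.063e-01  5.400e-02  5.477e-01 -1.096e-01  2.910e-02
  8.750e+02]
bench z 0.0021027146903209726
```

```bash
cat >> h.py <<'E'
def go(x,y,z,yaw=0.):
    # needed shift/turn in tool axes; yaw=angle of tool y in world (deg)
    s=arm.state(); R=np.array(s['tool_rot']); p=np.array(s['tcp_pos'])
    d=R.T@(np.array([x,y,z])-p)*1000
    a=np.radians(yaw); Y=np.array([np.cos(a),np.sin(a),0]); Z=np.array([0,0,-1.]); X=np.cross(Y,Z)
    from scipy.spatial.transform import Rotation as Ro
    w=Ro.from_matrix(R.T@np.stack([X,Y,Z],1)).as_rotvec(degrees=True)
    print('t',round(s['time'],2),'tcp',np.round(p,4),'w',round(s['gripper_width'],4),'F',np.round(s['force'],1),'\n d',np.round(d,1),'rot',np.round(w,2))
E
python3 - <<'E'
from h import *
print(pt('top',419.3,223.2,z=.049))
P=cloud('top',np.load('top0.npy'))
print('panel z',np.nanpercentile(P[182:200,395:440,2],[5,50,95]))
go(.4425,.336,.18)
E
```

```text
[ 0.48324073 -0.34612515  0.049     ]
panel z [0.03622686 0.0407627  0.04489885]
t 0.1 tcp [0.18   0.6241 0.257 ] w 0.088 F [ 0.6 -0.2  0.5] 
 d [-332.  -204.    77.3] rot [-7.000e-02  6.000e-02  7.392e+01]
```

>>> drive_tool(rows=[{"dx": -20,"dy": -12,"wz": 7},{"dx": -40,"dy": -25,"wz": 14},{"dx": -62,"dy": -38,"wz": 21},{"dx": -84,"dy": -51,"wz": 28},{"dx": -106,"dy": -65,"wz": 35},{"dx": -128,"dy": -78,"wz": 42},{"dx": -148,"dy": -90,"wz": 49},{"dx": -166,"dy": -100,"wz": 56}])

```text
schema error: expected keys dx, dy, dz, wx, wy, wz, jaw
```

```bash
python3 -c "
from h import *
go(.4425,.336,.18); print(np.round(arm.state()['joint_positions'],2))"
```

```text
t 0.1 tcp [0.18   0.6241 0.257 ] w 0.088 F [ 0.6 -0.2  0.5] 
 d [-332.  -204.    77.3] rot [-7.000e-02  6.000e-02  7.392e+01]
[-1.36  0.54 -0.    1.54  0.    1.07 -0.07]
```

>>> drive_tool(rows=[{"dx": -20,"dy": -12,"dz": 0,"wx": 0,"wy": 0,"wz": 7,"jaw": 88},{"dx": -40,"dy": -25,"dz": 0,"wx": 0,"wy": 0,"wz": 14,"jaw": 88},{"dx": -62,"dy": -38,"dz": 0,"wx": 0,"wy": 0,"wz": 21,"jaw": 88},{"dx": -84,"dy": -51,"dz": 0,"wx": 0,"wy": 0,"wz": 28,"jaw": 88},{"dx": -106,"dy": -65,"dz": 0,"wx": 0,"wy": 0,"wz": 35,"jaw": 88},{"dx": -128,"dy": -78,"dz": 0,"wx": 0,"wy": 0,"wz": 42,"jaw": 88},{"dx": -148,"dy": -90,"dz": 0,"wx": 0,"wy": 0,"wz": 49,"jaw": 88},{"dx": -166,"dy": -100,"dz": 0,"wx": 0,"wy": 0,"wz": 56,"jaw": 88}])

```text
time: 0.77
tcp_pos: [0.3128, 0.4803, 0.2569]
tool_rot: [[-0.301, 0.954, -0.0], [0.954, 0.301, -0.002], [-0.002, -0.001, -1.0]]
force: [-0.1, 0.5, -0.6]
gripper_width: 0.088
```

```bash
python3 -c "
from h import *
go(.4425,.336,.15); print(np.round(arm.state()['joint_positions'],2))"
```

```text
t 0.77 tcp [0.3128 0.4803 0.2569] w 0.088 F [-0.1  0.5 -0.6] 
 d [-176.4   80.4  107.2] rot [-0.05  0.13 17.51]
[-1.26  0.41  0.25  1.76 -0.12  0.99 -0.66]
```

>>> drive_tool(rows=[{"dx": -25,"dy": 12,"dz": 10,"wx": 0,"wy": 0,"wz": 3,"jaw": 88},{"dx": -52,"dy": 24,"dz": 25,"wx": 0,"wy": 0,"wz": 6,"jaw": 88},{"dx": -80,"dy": 37,"dz": 40,"wx": 0,"wy": 0,"wz": 9,"jaw": 88},{"dx": -108,"dy": 50,"dz": 55,"wx": 0,"wy": 0,"wz": 12,"jaw": 88},{"dx": -135,"dy": 62,"dz": 70,"wx": 0,"wy": 0,"wz": 15,"jaw": 88},{"dx": -160,"dy": 73,"dz": 85,"wx": 0,"wy": 0,"wz": 17.5,"jaw": 88},{"dx": -176.4,"dy": 80.4,"dz": 100,"wx": 0,"wy": 0,"wz": 17.5,"jaw": 88},{"dx": -176.4,"dy": 80.4,"dz": 107,"wx": 0,"wy": 0,"wz": 17.5,"jaw": 88}])

```text
time: 1.43
tcp_pos: [0.4447, 0.331, 0.1484]
tool_rot: [[0.006, 1.0, -0.001], [1.0, -0.006, -0.006], [-0.006, -0.001, -1.0]]
force: [-0.6, -0.7, 0.4]
gripper_width: 0.0877
```

Run:
```python
from h import *
im,d=arm.grab_frame('scene'); cv2.imwrite('pics/s1.png',cv2.resize(im[90:240,230:430],None,fx=4,fy=4,interpolation=cv2.INTER_CUBIC))
go(.4425,.336,.065)
```

```text
t 1.48 tcp [0.4426 0.3332 0.1478] w 0.0881 F [-0.4  0.2 -0.7] 
 d [ 3.3  0.1 82.7] rot [-0.16  0.33 -0.2 ]
```

View pics/s1.png

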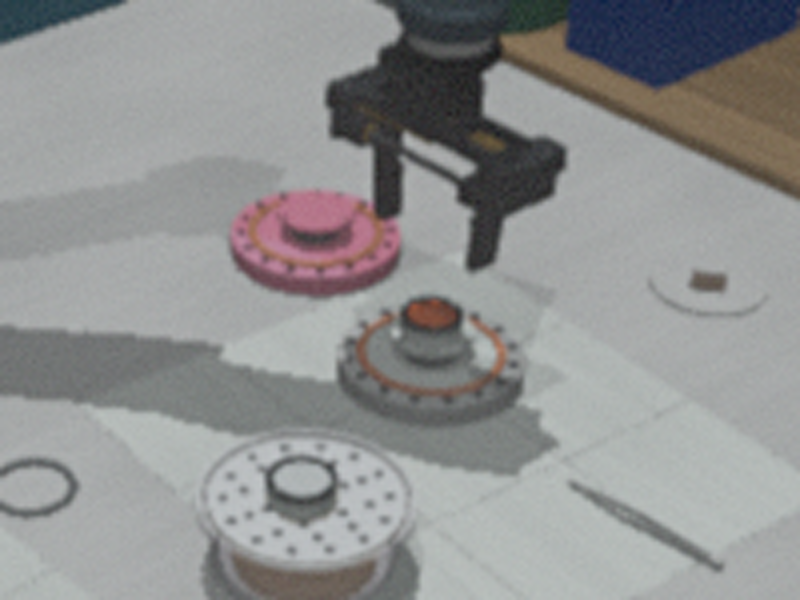

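The picture shows the open fingers above, in line with the copper holder (crop (432,312)). I'll descend and grip.

>>> drive_tool(rows=[{"dx": 1,"dy": 0,"dz": 8,"wx": 0,"wy": 0,"wz": 0,"jaw": 88},{"dx": 2,"dy": 0,"dz": 20,"wx": 0,"wy": 0.3,"wz": 0,"jaw": 88},{"dx": 3,"dy": 0,"dz": 34,"wx": 0,"wy": 0.3,"wz": 0,"jaw": 88},{"dx": 3,"dy": 0,"dz": 48,"wx": 0,"wy": 0.3,"wz": 0,"jaw": 88},{"dx": 3,"dy": 0,"dz": 62,"wx": 0,"wy": 0.3,"wz": 0,"jaw": 88},{"dx": 3,"dy": 0,"dz": 74,"wx": 0,"wy": 0.3,"wz": 0,"jaw": 88},{"dx": 3,"dy": 0,"dz": 81,"wx": 0,"wy": 0.3,"wz": 0,"jaw": 88},{"dx": 3,"dy": 0,"dz": 83,"wx": 0,"wy": 0.3,"wz": 0,"jaw": 88}])

```text
time: 2.15
tcp_pos: [0.4413, 0.3362, 0.0636]
tool_rot: [[0.002, 1.0, -0.004], [1.0, -0.002, -0.001], [-0.001, -0.004, -1.0]]
force: [0.7, -0.3, -0.2]
gripper_width: 0.0878
```

```bash
python3 -c "
from h import *
go(.4425,.336,.064)"
```

```text
t 2.15 tcp [0.4413 0.3362 0.0636] w 0.0878 F [ 0.7 -0.3 -0.2] 
 d [-0.2  1.2 -0.4] rot [-0.24  0.07 -0.12]
```

>>> drive_tool(rows=[{"dx": 0,"dy": 1,"dz": 0,"wx": 0,"wy": 0,"wz": 0,"jaw": 70},{"dx": 0,"dy": 1,"dz": 0,"wx": 0,"wy": 0,"wz": 0,"jaw": 62},{"dx": 0,"dy": 1,"dz": 0,"wx": 0,"wy": 0,"wz": 0,"jaw": 56},{"dx": 0,"dy": 1,"dz": 0,"wx": 0,"wy": 0,"wz": 0,"jaw": 50},{"dx": 0,"dy": 1,"dz": 0,"wx": 0,"wy": 0,"wz": 0,"jaw": 45},{"dx": 0,"dy": 1,"dz": 0,"wx": 0,"wy": 0,"wz": 0,"jaw": 40},{"dx": 0,"dy": 1,"dz": 0,"wx": 0,"wy": 0,"wz": 0,"jaw": 40},{"dx": 0,"dy": 1,"dz": 0,"wx": 0,"wy": 0,"wz": 0,"jaw": 40}], grip_force=20)

```text
time: 2.82
tcp_pos: [0.4426, 0.3363, 0.064]
tool_rot: [[0.002, 1.0, -0.004], [1.0, -0.002, -0.001], [-0.001, -0.004, -1.0]]
force: [0.8, -0.2, 3.6]
gripper_width: 0.0492
```

>>> drive_tool(rows=[{"dx": 0,"dy": 0,"dz": -4,"wx": 0,"wy": 0,"wz": 0,"jaw": 40},{"dx": 0,"dy": 0,"dz": -12,"wx": 0,"wy": 0,"wz": 0,"jaw": 40},{"dx": 0,"dy": 0,"dz": -25,"wx": 0,"wy": 0,"wz": 0,"jaw": 40},{"dx": 0,"dy": 0,"dz": -42,"wx": 0,"wy": 0,"wz": 0,"jaw": 40},{"dx": 0,"dy": 0,"dz": -60,"wx": 0,"wy": 0,"wz": 0,"jaw": 40},{"dx": 0,"dy": 0,"dz": -78,"wx": 0,"wy": 0,"wz": 0,"jaw": 40},{"dx": 0,"dy": 0,"dz": -92,"wx": 0,"wy": 0,"wz": 0,"jaw": 40},{"dx": 0,"dy": 0,"dz": -100,"wx": 0,"wy": 0,"wz": 0,"jaw": 40}])

```text
time: 3.48
tcp_pos: [0.4437, 0.3369, 0.1668]
tool_rot: [[0.002, 1.0, -0.001], [1.0, -0.002, 0.001], [0.001, -0.001, -1.0]]
force: [-0.1, -0.4, -0.1]
gripper_width: 0.0494
```

Run:
```python
from h import *
im,d=arm.grab_frame('scene'); cv2.imwrite('pics/s2.png',cv2.resize(im[90:240,230:430],None,fx=4,fy=4,interpolation=cv2.INTER_CUBIC))
go(.542,-.107,.164)
```

```text
t 3.53 tcp [0.4441 0.3372 0.1673] w 0.0494 F [ 0.3  0.5 -0.7] 
 d [-444.    99.     2.2] rot [-0.03 -0.13 -0.14]
```

View pics/s2.png

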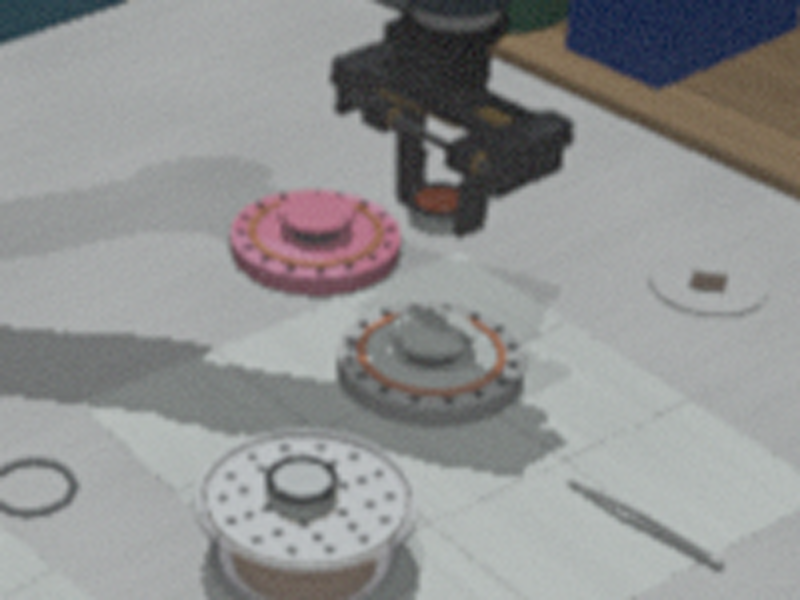

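The copper holder sits level between the fingers (crop (438,205)) and the stage is empty. Next I'll carry it to the rest.

>>> drive_tool(rows=[{"dx": -12,"dy": 3,"dz": 0,"wx": 0,"wy": 0,"wz": 0,"jaw": 40},{"dx": -34,"dy": 8,"dz": 0,"wx": 0,"wy": 0,"wz": 0,"jaw": 40},{"dx": -62,"dy": 14,"dz": 0,"wx": 0,"wy": 0,"wz": 0,"jaw": 40},{"dx": -92,"dy": 21,"dz": 0,"wx": 0,"wy": 0,"wz": 0,"jaw": 40},{"dx": -122,"dy": 28,"dz": 0,"wx": 0,"wy": 0,"wz": 0,"jaw": 40},{"dx": -152,"dy": 34,"dz": 0,"wx": 0,"wy": 0,"wz": 0,"jaw": 40},{"dx": -182,"dy": 41,"dz": 0,"wx": 0,"wy": 0,"wz": 0,"jaw": 40},{"dx": -212,"dy": 48,"dz": 0,"wx": 0,"wy": 0,"wz": 0,"jaw": 40}])

```text
time: 4.2
tcp_pos: [0.4909, 0.1224, 0.1662]
tool_rot: [[0.003, 1.0, -0.002], [1.0, -0.003, 0.001], [0.001, -0.002, -1.0]]
force: [-0.4, 1.0, -1.4]
gripper_width: 0.0495
```

```bash
python3 -c "
from h import *
go(.542,-.107,.164)"
```

```text
t 4.2 tcp [0.4909 0.1224 0.1662] w 0.0495 F [-0.4  1.  -1.4] 
 d [-229.2   51.8    1.8] rot [-0.11 -0.08 -0.17]
```

>>> drive_tool(rows=[{"dx": -30,"dy": 7,"dz": 0,"wx": 0,"wy": 0,"wz": 0,"jaw": 40},{"dx": -62,"dy": 14,"dz": 0,"wx": 0,"wy": 0,"wz": 0,"jaw": 40},{"dx": -96,"dy": 22,"dz": 0,"wx": 0,"wy": 0,"wz": 0,"jaw": 40},{"dx": -130,"dy": 30,"dz": 0,"wx": 0,"wy": 0,"wz": 0,"jaw": 40},{"dx": -165,"dy": 38,"dz": 0,"wx": 0,"wy": 0,"wz": 0,"jaw": 40},{"dx": -198,"dy": 45,"dz": 0,"wx": 0,"wy": 0,"wz": 0,"jaw": 40},{"dx": -220,"dy": 50,"dz": 10,"wx": 0,"wy": 0,"wz": 0,"jaw": 40},{"dx": -229,"dy": 52,"dz": 25,"wx": 0,"wy": 0,"wz": 0,"jaw": 40}])

```text
time: 4.87
tcp_pos: [0.5424, -0.1128, 0.1412]
tool_rot: [[0.009, 1.0, 0.0], [1.0, -0.009, -0.001], [-0.001, 0.0, -1.0]]
force: [0.6, -0.1, -1.1]
gripper_width: 0.0494
```

Run:
```python
from h import *
arm.grab_frame('top')
go(.542,-.107,.051)
```

```text
t 4.92 tcp [ 0.5403 -0.1124  0.1379] w 0.0497 F [-0.3 -0.9 -3.2] 
 d [ 5.6  2.1 86.9] rot [-0.28  0.07 -0.52]
```

>>> drive_tool(rows=[{"dx": 3,"dy": 1,"dz": 12,"wx": 0,"wy": 0,"wz": 0,"jaw": 40},{"dx": 5,"dy": 2,"dz": 26,"wx": 0,"wy": 0,"wz": 0,"jaw": 40},{"dx": 5.6,"dy": 2,"dz": 40,"wx": 0,"wy": 0,"wz": -0.5,"jaw": 40},{"dx": 5.6,"dy": 2,"dz": 54,"wx": 0,"wy": 0,"wz": -0.5,"jaw": 40},{"dx": 5.6,"dy": 2,"dz": 67,"wx": 0,"wy": 0,"wz": -0.5,"jaw": 40},{"dx": 5.6,"dy": 2,"dz": 76,"wx": 0,"wy": 0,"wz": -0.5,"jaw": 40},{"dx": 5.6,"dy": 2,"dz": 82,"wx": 0,"wy": 0,"wz": -0.5,"jaw": 40},{"dx": 5.6,"dy": 2,"dz": 84,"wx": 0,"wy": 0,"wz": -0.5,"jaw": 40}])

```text
time: 5.58
tcp_pos: [0.5412, -0.1068, 0.053]
tool_rot: [[0.0, 1.0, -0.006], [1.0, -0.0, -0.001], [-0.001, -0.006, -1.0]]
force: [-0.0, -0.4, -1.0]
gripper_width: 0.0496
```

Run:
```python
from h import *
im,d=arm.grab_frame('scene'); cv2.imwrite('pics/s3.png',cv2.resize(im[180:300,180:340],None,fx=4,fy=4,interpolation=cv2.INTER_CUBIC))
go(.542,-.107,.0502)
```

```text
t 5.63 tcp [ 0.5414 -0.1069  0.0533] w 0.0495 F [ 0.5  0.5 -0.7] 
 d [-0.1  0.6  3.1] rot [-0.34  0.07 -0.02]
```

View pics/s3.png

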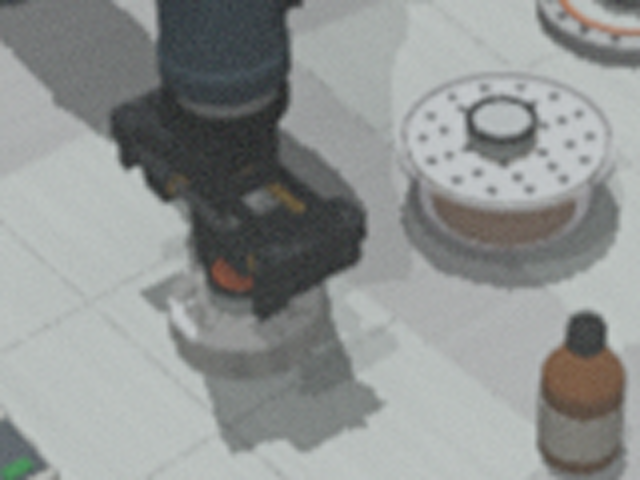

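The copper holder is just above the rest (crop (232,275)). I'll lower the last 3 mm, open, and back off.

>>> drive_tool(rows=[{"dx": 0,"dy": 0.5,"dz": 1,"wx": 0,"wy": 0,"wz": 0,"jaw": 40},{"dx": 0,"dy": 0.5,"dz": 2.5,"wx": 0,"wy": 0,"wz": 0,"jaw": 40},{"dx": 0,"dy": 0.5,"dz": 3.2,"wx": 0,"wy": 0,"wz": 0,"jaw": 40},{"dx": 0,"dy": 0.5,"dz": 3.2,"wx": 0,"wy": 0,"wz": 0,"jaw": 40},{"dx": 0,"dy": 0.5,"dz": 3.2,"wx": 0,"wy": 0,"wz": 0,"jaw": 55},{"dx": 0,"dy": 0.5,"dz": 3.2,"wx": 0,"wy": 0,"wz": 0,"jaw": 65},{"dx": 0,"dy": 0.5,"dz": 3.2,"wx": 0,"wy": 0,"wz": 0,"jaw": 80},{"dx": 0,"dy": 0.5,"dz": 3.2,"wx": 0,"wy": 0,"wz": 0,"jaw": 80}])

```text
time: 6.3
tcp_pos: [0.542, -0.107, 0.0502]
tool_rot: [[0.0, 1.0, -0.006], [1.0, -0.0, -0.001], [-0.001, -0.006, -1.0]]
force: [-0.5, -0.4, 0.3]
gripper_width: 0.0727
```

>>> drive_tool(rows=[{"dx": 0,"dy": 0,"dz": -6,"wx": 0,"wy": 0,"wz": 0,"jaw": 80},{"dx": 0,"dy": 0,"dz": -20,"wx": 0,"wy": 0,"wz": 0,"jaw": 80},{"dx": 0,"dy": 0,"dz": -40,"wx": 0,"wy": 0,"wz": 0,"jaw": 80},{"dx": 0,"dy": 0,"dz": -64,"wx": 0,"wy": 0,"wz": 0,"jaw": 80},{"dx": 0,"dy": 0,"dz": -88,"wx": 0,"wy": 0,"wz": 0,"jaw": 80},{"dx": 20,"dy": 0,"dz": -105,"wx": 0,"wy": 0,"wz": 0,"jaw": 80},{"dx": 45,"dy": 0,"dz": -112,"wx": 0,"wy": 0,"wz": 0,"jaw": 80},{"dx": 75,"dy": 0,"dz": -115,"wx": 0,"wy": 0,"wz": 0,"jaw": 80}])

```text
time: 6.97
tcp_pos: [0.5437, -0.0327, 0.1675]
tool_rot: [[0.004, 1.0, -0.002], [1.0, -0.004, -0.002], [-0.002, -0.002, -1.0]]
force: [1.2, 0.1, -0.6]
gripper_width: 0.0799
```

Run:
```python
from h import *
im,d=arm.grab_frame('scene'); cv2.imwrite('pics/s4.png',cv2.resize(im[180:300,180:340],None,fx=4,fy=4,interpolation=cv2.INTER_CUBIC))
go(.555,.1015,.16)
```

```text
t 7.02 tcp [ 0.5437 -0.0238  0.1668] w 0.0801 F [0.2 5.2 0.7] 
 d [125.3  12.    7.2] rot [-0.2 -0.2  0.3]
```

View pics/s4.png

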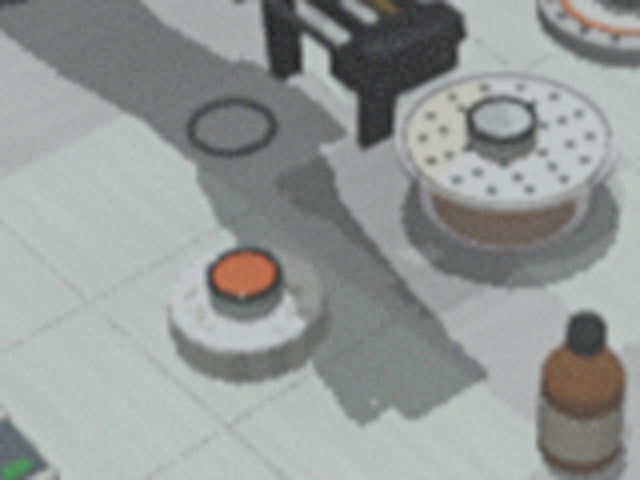

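The copper holder stands upright on the foil rest (crop (245,275)). Next is the bare holder. I'll also use the parked holder to check the camera offset.

Run:
```python
from h import *
im,d=arm.grab_frame('top'); cv2.imwrite('pics/t4.png',im)
P=cloud('top',d)
print('cu',layer(P,(.542,-.107),.045,.041,.06),'true (with grip) .542 -.107')
print('stage',layer(P,(.4415,.3395),.06,.036,.048))
go(.555,.1015,.16)
```

```text
cu [ 5.399e-01 -1.073e-01  2.590e-02  5.398e-01 -1.086e-01  4.520e-02
  2.590e+02] true (with grip) .542 -.107
stage [4.400e-01 3.405e-01 3.440e-02 4.401e-01 3.395e-01 4.160e-02 5.500e+02]
t 7.07 tcp [ 0.5434 -0.026   0.1661] w 0.0801 F [-0.6 -0.5 -0.2] 
 d [127.4  12.5   6.4] rot [-0.24 -0.13  0.39]
```

>>> drive_tool(rows=[{"dx": 15,"dy": 2,"dz": 0,"wx": 0,"wy": 0,"wz": 0,"jaw": 85},{"dx": 34,"dy": 4,"dz": 0,"wx": 0,"wy": 0,"wz": 0,"jaw": 85},{"dx": 56,"dy": 6,"dz": 2,"wx": 0,"wy": 0,"wz": 0,"jaw": 85},{"dx": 78,"dy": 8,"dz": 3,"wx": 0,"wy": 0,"wz": 0,"jaw": 85},{"dx": 98,"dy": 10,"dz": 5,"wx": 0,"wy": 0,"wz": 0,"jaw": 85},{"dx": 114,"dy": 12,"dz": 7,"wx": 0,"wy": 0,"wz": 0,"jaw": 85},{"dx": 122,"dy": 12,"dz": 12,"wx": 0,"wy": 0,"wz": 0,"jaw": 85},{"dx": 124,"dy": 12,"dz": 20,"wx": 0,"wy": 0,"wz": 0,"jaw": 85}])

```text
time: 7.73
tcp_pos: [0.5549, 0.0995, 0.1465]
tool_rot: [[-0.009, 1.0, -0.003], [1.0, 0.009, 0.003], [0.003, -0.003, -1.0]]
force: [0.2, 0.1, 0.5]
gripper_width: 0.0847
```

Run:
```python
from h import *
im,d=arm.grab_frame('scene'); cv2.imwrite('pics/s5.png',cv2.resize(im[150:270,230:390],None,fx=4,fy=4,interpolation=cv2.INTER_CUBIC))
go(.555,.1015,.084)
```

```text
t 7.78 tcp [0.5536 0.0984 0.1446] w 0.0851 F [-1.5  0.2 -1.4] 
 d [ 3.   1.7 60.6] rot [-0.34 -0.1   0.45]
```

View pics/s5.png

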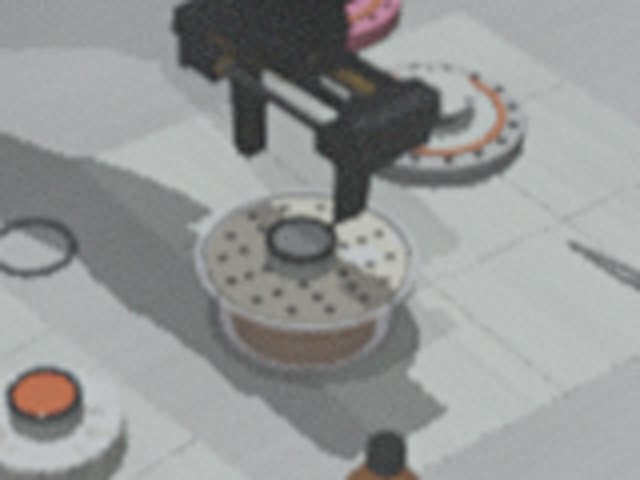

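The fingers are aligned over the bare holder (crop (302,240)). I'll descend and grip. The top camera reads about 2 mm low in x, and I'll correct for that.

>>> drive_tool(rows=[{"dx": 1,"dy": 1,"dz": 6,"wx": 0,"wy": 0,"wz": 0.4,"jaw": 85},{"dx": 2,"dy": 1.5,"dz": 15,"wx": 0,"wy": 0,"wz": 0.4,"jaw": 85},{"dx": 3,"dy": 1.7,"dz": 26,"wx": 0,"wy": 0,"wz": 0.4,"jaw": 85},{"dx": 3,"dy": 1.7,"dz": 38,"wx": 0,"wy": 0,"wz": 0.4,"jaw": 85},{"dx": 3,"dy": 1.7,"dz": 48,"wx": 0,"wy": 0,"wz": 0.4,"jaw": 85},{"dx": 3,"dy": 1.7,"dz": 56,"wx": 0,"wy": 0,"wz": 0.4,"jaw": 85},{"dx": 3,"dy": 1.7,"dz": 60,"wx": 0,"wy": 0,"wz": 0.4,"jaw": 85},{"dx": 3,"dy": 1.7,"dz": 60,"wx": 0,"wy": 0,"wz": 0.4,"jaw": 85}])

```text
time: 8.45
tcp_pos: [0.5543, 0.1012, 0.0834]
tool_rot: [[-0.001, 1.0, -0.008], [1.0, 0.001, 0.001], [0.001, -0.008, -1.0]]
force: [-0.2, -0.1, -0.2]
gripper_width: 0.085
```

```bash
python3 -c "
from h import *
go(.555,.1015,.084)"
```

```text
t 8.45 tcp [0.5543 0.1012 0.0834] w 0.085 F [-0.2 -0.1 -0.2] 
 d [ 0.3  0.7 -0.6] rot [-0.44 -0.06  0.05]
```

>>> drive_tool(rows=[{"dx": 0,"dy": 1,"dz": -0.5,"wx": -0.4,"wy": 0,"wz": 0,"jaw": 70},{"dx": 0,"dy": 1,"dz": -0.5,"wx": -0.4,"wy": 0,"wz": 0,"jaw": 62},{"dx": 0,"dy": 1,"dz": -0.5,"wx": -0.4,"wy": 0,"wz": 0,"jaw": 56},{"dx": 0,"dy": 1,"dz": -0.5,"wx": -0.4,"wy": 0,"wz": 0,"jaw": 50},{"dx": 0,"dy": 1,"dz": -0.5,"wx": -0.4,"wy": 0,"wz": 0,"jaw": 45},{"dx": 0,"dy": 1,"dz": -0.5,"wx": -0.4,"wy": 0,"wz": 0,"jaw": 40},{"dx": 0,"dy": 1,"dz": -0.5,"wx": -0.4,"wy": 0,"wz": 0,"jaw": 40},{"dx": 0,"dy": 1,"dz": -0.5,"wx": -0.4,"wy": 0,"wz": 0,"jaw": 40}], grip_force=20)

```text
time: 9.12
tcp_pos: [0.5556, 0.1013, 0.0842]
tool_rot: [[-0.001, 1.0, -0.0], [1.0, 0.001, 0.001], [0.001, -0.0, -1.0]]
force: [0.2, -0.2, 2.8]
gripper_width: 0.0495
```

>>> drive_tool(rows=[{"dx": 0,"dy": 0,"dz": -4,"wx": 0,"wy": 0,"wz": 0,"jaw": 40},{"dx": 0,"dy": 0,"dz": -12,"wx": 0,"wy": 0,"wz": 0,"jaw": 40},{"dx": 0,"dy": 0,"dz": -25,"wx": 0,"wy": 0,"wz": 0,"jaw": 40},{"dx": 0,"dy": 0,"dz": -40,"wx": 0,"wy": 0,"wz": 0,"jaw": 40},{"dx": 0,"dy": 0,"dz": -55,"wx": 0,"wy": 0,"wz": 0,"jaw": 40},{"dx": 0,"dy": 0,"dz": -68,"wx": 0,"wy": 0,"wz": 0,"jaw": 40},{"dx": 0,"dy": 0,"dz": -77,"wx": 0,"wy": 0,"wz": 0,"jaw": 40},{"dx": 0,"dy": 0,"dz": -80,"wx": 0,"wy": 0,"wz": 0,"jaw": 40}])

```text
time: 9.78
tcp_pos: [0.5565, 0.1013, 0.1664]
tool_rot: [[-0.001, 1.0, 0.003], [1.0, 0.001, 0.002], [0.002, 0.003, -1.0]]
force: [0.7, 0.6, -0.9]
gripper_width: 0.0494
```

Run:
```python
from h import *
im,d=arm.grab_frame('scene'); cv2.imwrite('pics/s6.png',cv2.resize(im[130:250,230:390],None,fx=4,fy=4,interpolation=cv2.INTER_CUBIC))
go(.442,.3395,.164)
```

```text
t 9.83 tcp [0.5563 0.1013 0.166 ] w 0.0492 F [-0.4  0.8 -1. ] 
 d [ 238.2 -114.2    2.2] rot [ 0.13 -0.12  0.04]
```

View pics/s6.png

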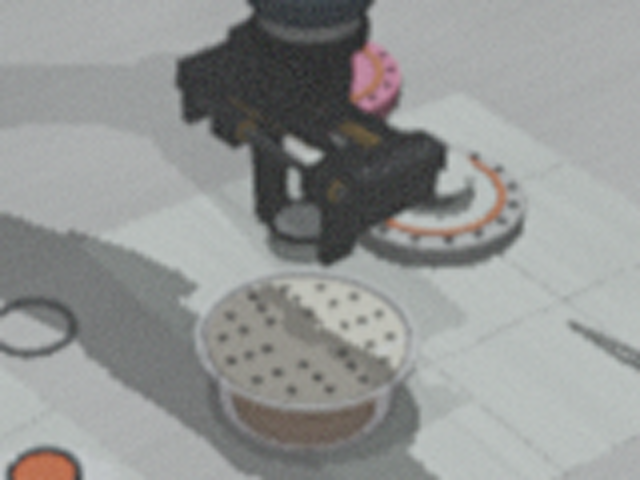

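The bare holder is held level (crop (300,235)). Next I'll carry it to the flange.

>>> drive_tool(rows=[{"dx": 15,"dy": -7,"dz": 0,"wx": 0,"wy": 0,"wz": 0,"jaw": 40},{"dx": 42,"dy": -20,"dz": 0,"wx": 0,"wy": 0,"wz": 0,"jaw": 40},{"dx": 76,"dy": -36,"dz": 0,"wx": 0,"wy": 0,"wz": 0,"jaw": 40},{"dx": 112,"dy": -54,"dz": 0,"wx": 0,"wy": 0,"wz": 0,"jaw": 40},{"dx": 148,"dy": -71,"dz": 0,"wx": 0,"wy": 0,"wz": 0,"jaw": 40},{"dx": 182,"dy": -87,"dz": 0,"wx": 0,"wy": 0,"wz": 0,"jaw": 40},{"dx": 212,"dy": -102,"dz": 5,"wx": 0,"wy": 0,"wz": 0,"jaw": 40},{"dx": 232,"dy": -111,"dz": 15,"wx": 0,"wy": 0,"wz": 0,"jaw": 40}])

```text
time: 10.5
tcp_pos: [0.4429, 0.3375, 0.1514]
tool_rot: [[-0.005, 1.0, 0.002], [1.0, 0.005, 0.004], [0.004, 0.002, -1.0]]
force: [0.6, 0.7, -1.6]
gripper_width: 0.0492
```

Run:
```python
from h import *
im,d=arm.grab_frame('top')
go(.442,.3395,.067)
```

```text
t 10.55 tcp [0.4399 0.3406 0.1489] w 0.0492 F [-1.9  3.7 -2.4] 
 d [-1.5  2.3 81.9] rot [-0.09 -0.24  0.56]
```

>>> drive_tool(rows=[{"dx": -1,"dy": 1,"dz": 12,"wx": 0,"wy": 0,"wz": 0.3,"jaw": 40},{"dx": -1.5,"dy": 2,"dz": 26,"wx": 0,"wy": 0,"wz": 0.5,"jaw": 40},{"dx": -1.5,"dy": 2.3,"dz": 40,"wx": 0,"wy": 0,"wz": 0.5,"jaw": 40},{"dx": -1.5,"dy": 2.3,"dz": 54,"wx": 0,"wy": 0,"wz": 0.5,"jaw": 40},{"dx": -1.5,"dy": 2.3,"dz": 66,"wx": 0,"wy": 0,"wz": 0.5,"jaw": 40},{"dx": -1.5,"dy": 2.3,"dz": 75,"wx": 0,"wy": 0,"wz": 0.5,"jaw": 40},{"dx": -1.5,"dy": 2.3,"dz": 80,"wx": 0,"wy": 0,"wz": 0.5,"jaw": 40},{"dx": -1.5,"dy": 2.3,"dz": 82,"wx": 0,"wy": 0,"wz": 0.5,"jaw": 40}])

```text
time: 11.22
tcp_pos: [0.4419, 0.3388, 0.0659]
tool_rot: [[-0.0, 1.0, -0.003], [1.0, 0.0, 0.003], [0.003, -0.003, -1.0]]
force: [0.3, 1.3, -0.6]
gripper_width: 0.0493
```

Run:
```python
from h import *
im,d=arm.grab_frame('scene'); cv2.imwrite('pics/s7.png',cv2.resize(im[100:220,270:430],None,fx=4,fy=4,interpolation=cv2.INTER_CUBIC))
go(.442,.3395,.0643)
```

```text
t 11.27 tcp [0.442  0.339  0.0662] w 0.0493 F [-0.4  0.2 -1.1] 
 d [0.5 0.  1.9] rot [-0.13 -0.2   0.03]
```

View pics/s7.png

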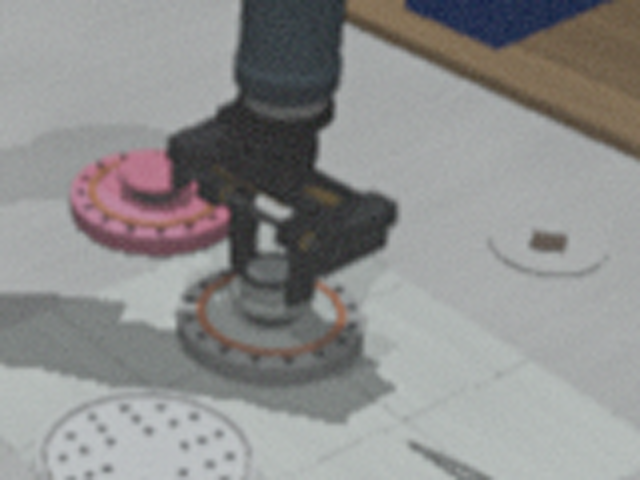

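The bare holder is just above the stage and centred (crop (268,280)). I'll lower it, release, and retreat.

>>> drive_tool(rows=[{"dx": 0.5,"dy": 0,"dz": 1,"wx": 0,"wy": 0,"wz": 0,"jaw": 40},{"dx": 0.5,"dy": 0,"dz": 1.7,"wx": 0,"wy": 0,"wz": 0,"jaw": 40},{"dx": 0.5,"dy": 0,"dz": 2,"wx": 0,"wy": 0,"wz": 0,"jaw": 40},{"dx": 0.5,"dy": 0,"dz": 2,"wx": 0,"wy": 0,"wz": 0,"jaw": 40},{"dx": 0.5,"dy": 0,"dz": 2,"wx": 0,"wy": 0,"wz": 0,"jaw": 55},{"dx": 0.5,"dy": 0,"dz": 2,"wx": 0,"wy": 0,"wz": 0,"jaw": 65},{"dx": 0.5,"dy": 0,"dz": 2,"wx": 0,"wy": 0,"wz": 0,"jaw": 80},{"dx": 0.5,"dy": 0,"dz": 2,"wx": 0,"wy": 0,"wz": 0,"jaw": 80}])

```text
time: 11.93
tcp_pos: [0.4421, 0.3396, 0.0644]
tool_rot: [[-0.0, 1.0, -0.002], [1.0, 0.0, 0.004], [0.004, -0.002, -1.0]]
force: [0.1, 0.2, -0.6]
gripper_width: 0.0729
```

>>> drive_tool(rows=[{"dx": 0,"dy": 0,"dz": -6,"wx": 0,"wy": 0,"wz": 0,"jaw": 80},{"dx": 0,"dy": 0,"dz": -20,"wx": 0,"wy": 0,"wz": 0,"jaw": 80},{"dx": 0,"dy": 0,"dz": -40,"wx": 0,"wy": 0,"wz": 0,"jaw": 80},{"dx": 0,"dy": 0,"dz": -62,"wx": 0,"wy": 0,"wz": 0,"jaw": 80},{"dx": 0,"dy": 0,"dz": -85,"wx": 0,"wy": 0,"wz": 0,"jaw": 80},{"dx": -25,"dy": 2,"dz": -100,"wx": 0,"wy": 0,"wz": 0,"jaw": 80},{"dx": -60,"dy": 5,"dz": -108,"wx": 0,"wy": 0,"wz": 0,"jaw": 80},{"dx": -98,"dy": 9,"dz": -110,"wx": 0,"wy": 0,"wz": 0,"jaw": 80}])

```text
time: 12.6
tcp_pos: [0.4521, 0.2419, 0.1761]
tool_rot: [[-0.004, 1.0, 0.001], [1.0, 0.004, 0.006], [0.006, 0.001, -1.0]]
force: [0.5, -0.6, -0.3]
gripper_width: 0.0801
```

Run:
```python
from h import *
im,d=arm.grab_frame('scene'); cv2.imwrite('pics/s8.png',cv2.resize(im[100:220,270:430],None,fx=4,fy=4,interpolation=cv2.INTER_CUBIC))
go(.484,-.343,.16)
```

```text
t 12.65 tcp [0.453  0.2316 0.1757] w 0.08 F [-0.9 -6.7 -0.2] 
 d [-574.4   35.    15.4] rot [-0.01 -0.03 -0.4 ]
```

View pics/s8.png

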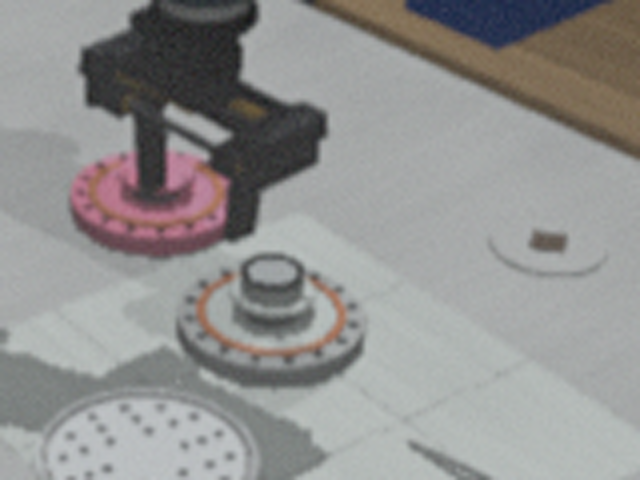

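The bare holder stands centred on the stage (crop (272,280)). Now to the blue one.

>>> drive_tool(rows=[{"dx": -25,"dy": 1,"dz": 0,"wx": 0,"wy": 0,"wz": 0,"jaw": 80},{"dx": -60,"dy": 4,"dz": 0,"wx": 0,"wy": 0,"wz": 0,"jaw": 80},{"dx": -97,"dy": 6,"dz": 0,"wx": 0,"wy": 0,"wz": 0,"jaw": 80},{"dx": -134,"dy": 8,"dz": 0,"wx": 0,"wy": 0,"wz": 0,"jaw": 80},{"dx": -171,"dy": 10,"dz": 0,"wx": 0,"wy": 0,"wz": 0,"jaw": 80},{"dx": -208,"dy": 12,"dz": 0,"wx": 0,"wy": 0,"wz": 0,"jaw": 80},{"dx": -245,"dy": 15,"dz": 0,"wx": 0,"wy": 0,"wz": 0,"jaw": 80},{"dx": -282,"dy": 17,"dz": 0,"wx": 0,"wy": 0,"wz": 0,"jaw": 80}])

```text
time: 13.32
tcp_pos: [0.4681, -0.0522, 0.176]
tool_rot: [[0.007, 1.0, 0.001], [1.0, -0.007, 0.001], [0.001, 0.001, -1.0]]
force: [0.5, 0.8, 0.5]
gripper_width: 0.0801
```

```bash
python3 -c "
from h import *
go(.484,-.343,.15)"
```

```text
t 13.32 tcp [ 0.4681 -0.0522  0.176 ] w 0.0801 F [0.5 0.8 0.5] 
 d [-290.7   17.9   25.8] rot [ 0.03 -0.05 -0.41]
```

>>> drive_tool(rows=[{"dx": -40,"dy": 2,"dz": 0,"wx": 0,"wy": 0,"wz": 0,"jaw": 85},{"dx": -80,"dy": 5,"dz": 0,"wx": 0,"wy": 0,"wz": 0,"jaw": 85},{"dx": -120,"dy": 7,"dz": 0,"wx": 0,"wy": 0,"wz": 0,"jaw": 85},{"dx": -160,"dy": 10,"dz": 0,"wx": 0,"wy": 0,"wz": 0,"jaw": 85},{"dx": -200,"dy": 12,"dz": 3,"wx": 0,"wy": 0,"wz": -0.4,"jaw": 85},{"dx": -238,"dy": 15,"dz": 10,"wx": 0,"wy": 0,"wz": -0.4,"jaw": 85},{"dx": -268,"dy": 17,"dz": 18,"wx": 0,"wy": 0,"wz": -0.4,"jaw": 85},{"dx": -286,"dy": 18,"dz": 26,"wx": 0,"wy": 0,"wz": -0.4,"jaw": 85}])

```text
time: 13.98
tcp_pos: [0.4835, -0.3427, 0.1502]
tool_rot: [[0.004, 1.0, 0.001], [1.0, -0.004, -0.002], [-0.002, 0.001, -1.0]]
force: [0.1, 0.1, 0.5]
gripper_width: 0.0852
```

Run:
```python
from h import *
im,d=arm.grab_frame('scene'); cv2.imwrite('pics/s9.png',cv2.resize(im[210:330,90:250],None,fx=4,fy=4,interpolation=cv2.INTER_CUBIC))
go(.484,-.343,.071)
```

```text
t 14.03 tcp [ 0.4823 -0.3448  0.1489] w 0.0846 F [-0.8 -3.3 -0.7] 
 d [ 2.1  1.7 77.9] rot [-0.02  0.18 -0.35]
```

View pics/s9.png

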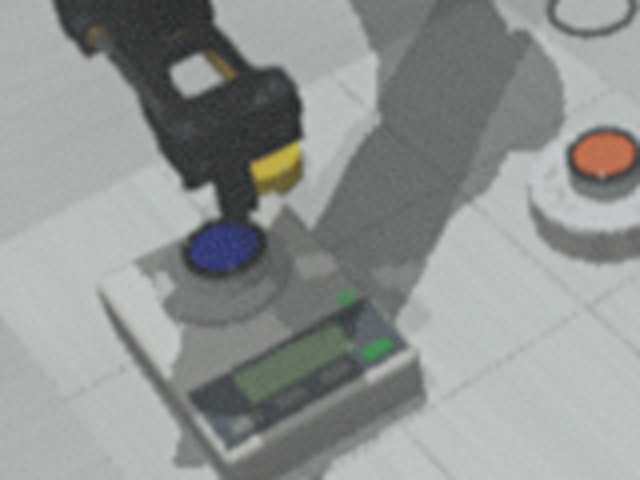

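The blue holder is on the pan (crop (225,248)), with the front finger visible above it at (238,200). I'll descend.

>>> drive_tool(rows=[{"dx": 1,"dy": 1,"dz": 7,"wx": 0,"wy": 0,"wz": -0.3,"jaw": 85},{"dx": 2,"dy": 1.5,"dz": 18,"wx": 0,"wy": 0,"wz": -0.3,"jaw": 85},{"dx": 2,"dy": 1.7,"dz": 32,"wx": 0,"wy": 0,"wz": -0.3,"jaw": 85},{"dx": 2,"dy": 1.7,"dz": 46,"wx": 0,"wy": 0,"wz": -0.3,"jaw": 85},{"dx": 2,"dy": 1.7,"dz": 60,"wx": 0,"wy": 0,"wz": -0.3,"jaw": 85},{"dx": 2,"dy": 1.7,"dz": 71,"wx": 0,"wy": 0,"wz": -0.3,"jaw": 85},{"dx": 2,"dy": 1.7,"dz": 77,"wx": 0,"wy": 0,"wz": -0.3,"jaw": 85},{"dx": 2,"dy": 1.7,"dz": 77.5,"wx": 0,"wy": 0,"wz": -0.3,"jaw": 85}])

```text
time: 14.7
tcp_pos: [0.4832, -0.3422, 0.0696]
tool_rot: [[0.001, 1.0, -0.003], [1.0, -0.001, -0.002], [-0.002, -0.003, -1.0]]
force: [-0.4, -0.1, 0.2]
gripper_width: 0.0852
```

```bash
python3 -c "
from h import *
im,d=arm.grab_frame('scene'); cv2.imwrite('pics/s10.png',cv2.resize(im[210:330,90:250],None,fx=4,fy=4,interpolation=cv2.INTER_CUBIC))
go(.484,-.343,.071)"
```

```text
t 14.75 tcp [ 0.4836 -0.3427  0.0705] w 0.0851 F [-0.2 -0.1 -0.1] 
 d [-0.3  0.4 -0.5] rot [-0.09  0.14 -0.04]
```

View pics/s10.png

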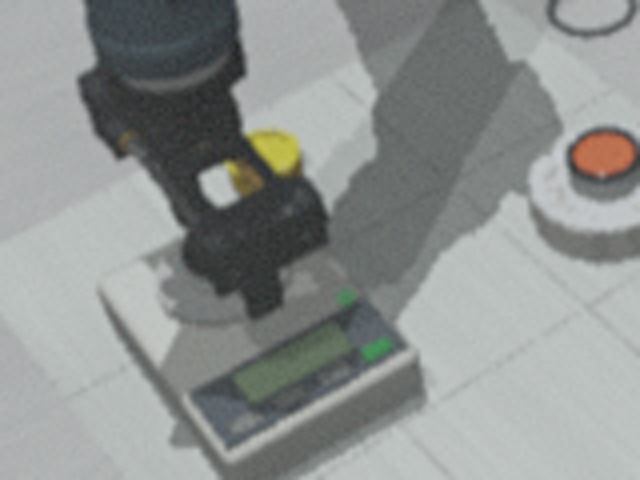

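The gripper is around the blue holder, clear of the panel (front fingertip at crop (262,305)). I'll grip and lift.

>>> drive_tool(rows=[{"dx": 0,"dy": 0,"dz": -0.5,"wx": 0,"wy": 0,"wz": 0,"jaw": 70},{"dx": 0,"dy": 0,"dz": -0.5,"wx": 0,"wy": 0,"wz": 0,"jaw": 62},{"dx": 0,"dy": 0,"dz": -0.5,"wx": 0,"wy": 0,"wz": 0,"jaw": 56},{"dx": 0,"dy": 0,"dz": -0.5,"wx": 0,"wy": 0,"wz": 0,"jaw": 50},{"dx": 0,"dy": 0,"dz": -0.5,"wx": 0,"wy": 0,"wz": 0,"jaw": 45},{"dx": 0,"dy": 0,"dz": -0.5,"wx": 0,"wy": 0,"wz": 0,"jaw": 40},{"dx": 0,"dy": 0,"dz": -0.5,"wx": 0,"wy": 0,"wz": 0,"jaw": 40},{"dx": 0,"dy": 0,"dz": -0.5,"wx": 0,"wy": 0,"wz": 0,"jaw": 40}], grip_force=20)

```text
time: 15.42
tcp_pos: [0.4838, -0.3428, 0.0713]
tool_rot: [[0.001, 1.0, -0.001], [1.0, -0.001, -0.003], [-0.003, -0.001, -1.0]]
force: [-0.5, -0.2, 3.0]
gripper_width: 0.0494
```

>>> drive_tool(rows=[{"dx": 0,"dy": 0,"dz": -4,"wx": 0,"wy": 0,"wz": 0,"jaw": 40},{"dx": 0,"dy": 0,"dz": -12,"wx": 0,"wy": 0,"wz": 0,"jaw": 40},{"dx": 0,"dy": 0,"dz": -26,"wx": 0,"wy": 0,"wz": 0,"jaw": 40},{"dx": 0,"dy": 0,"dz": -44,"wx": 0,"wy": 0,"wz": 0,"jaw": 40},{"dx": 0,"dy": 0,"dz": -62,"wx": 0,"wy": 0,"wz": 0,"jaw": 40},{"dx": 0,"dy": 0,"dz": -78,"wx": 0,"wy": 0,"wz": 0,"jaw": 40},{"dx": 0,"dy": 0,"dz": -90,"wx": 0,"wy": 0,"wz": 0,"jaw": 40},{"dx": 0,"dy": 0,"dz": -95,"wx": 0,"wy": 0,"wz": 0,"jaw": 40}])

```text
time: 16.08
tcp_pos: [0.4847, -0.3432, 0.169]
tool_rot: [[0.001, 1.0, 0.002], [1.0, -0.001, -0.004], [-0.004, 0.002, -1.0]]
force: [-0.1, -0.3, -0.7]
gripper_width: 0.0497
```

```bash
python3 -c "
from h import *
im,d=arm.grab_frame('scene'); cv2.imwrite('pics/s11.png',cv2.resize(im[180:330,70:270],None,fx=4,fy=4,interpolation=cv2.INTER_CUBIC))
go(.5575,.105,.165)"
```

```text
t 16.13 tcp [ 0.4848 -0.3432  0.1688] w 0.0495 F [1.4 0.5 0.4] 
 d [448.3  72.3   2.1] rot [ 0.11  0.24 -0.05]
```

View pics/s11.png

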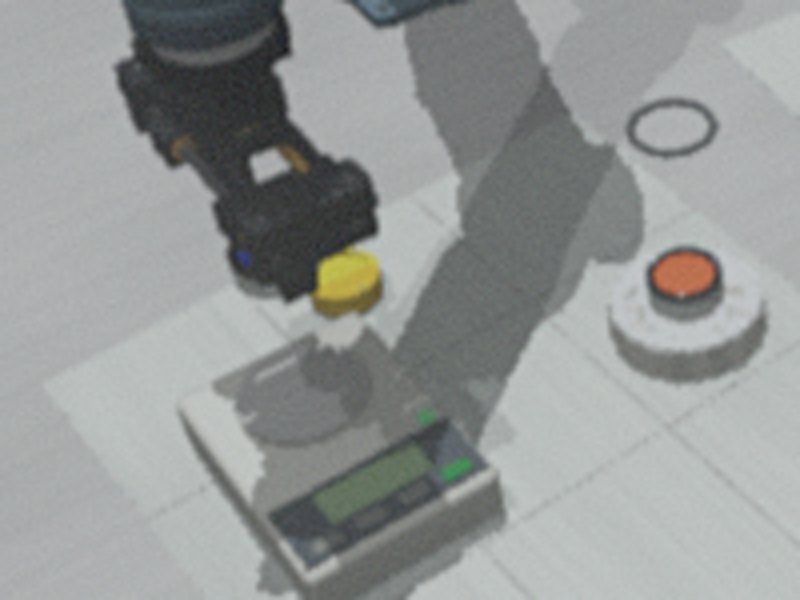

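The blue holder is held (crop (245,265)) and the pan is empty, centred near crop (305,393). Next I'll carry it to the desiccator.

>>> drive_tool(rows=[{"dx": 12,"dy": 2,"dz": 0,"wx": 0,"wy": 0,"wz": 0,"jaw": 40},{"dx": 34,"dy": 5,"dz": 0,"wx": 0,"wy": 0,"wz": 0,"jaw": 40},{"dx": 62,"dy": 10,"dz": 0,"wx": 0,"wy": 0,"wz": 0,"jaw": 40},{"dx": 92,"dy": 15,"dz": 0,"wx": 0,"wy": 0,"wz": 0,"jaw": 40},{"dx": 122,"dy": 20,"dz": 0,"wx": 0,"wy": 0,"wz": 0,"jaw": 40},{"dx": 152,"dy": 25,"dz": 0,"wx": 0,"wy": 0,"wz": 0,"jaw": 40},{"dx": 182,"dy": 30,"dz": 0,"wx": 0,"wy": 0,"wz": 0,"jaw": 40},{"dx": 212,"dy": 35,"dz": 0,"wx": 0,"wy": 0,"wz": 0,"jaw": 40}])

```text
time: 16.8
tcp_pos: [0.5192, -0.1286, 0.1671]
tool_rot: [[0.0, 1.0, 0.0], [1.0, -0.0, -0.003], [-0.003, 0.0, -1.0]]
force: [0.8, -0.3, -0.4]
gripper_width: 0.0495
```

```bash
python3 -c "
from h import *
im,d=arm.grab_frame('top'); cv2.imwrite('pics/t12.png',cv2.resize(im[170:260,370:490],None,fx=6,fy=6,interpolation=cv2.INTER_CUBIC)); np.save('t12.npy',d)
go(.5575,.105,.165)"
```

```text
t 16.85 tcp [ 0.5208 -0.1209  0.1666] w 0.0494 F [ 0.9  5.7 -1.2] 
 d [225.6  38.4   1.9] rot [-0.02 -0.08  0.43]
```

View pics/t12.png

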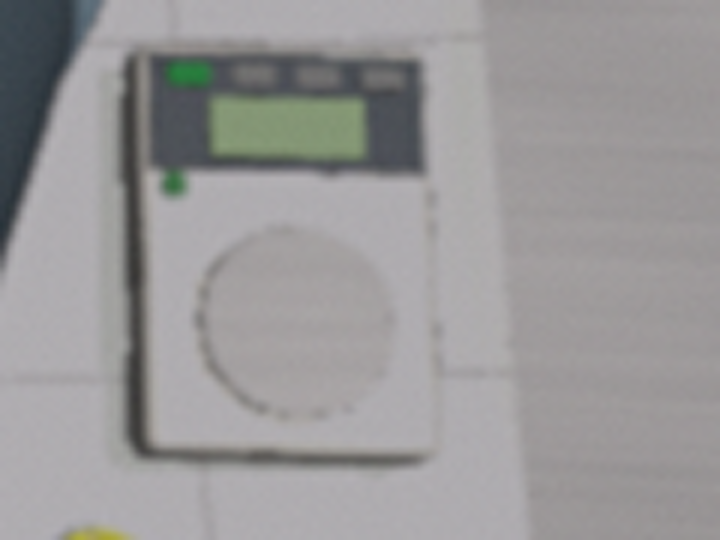

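The empty pan is centred at crop (296,321), i.e. pixel (419.0,223.2). I'll continue to the desiccator.

>>> drive_tool(rows=[{"dx": 28,"dy": 5,"dz": 0,"wx": 0,"wy": 0,"wz": 0,"jaw": 40},{"dx": 60,"dy": 10,"dz": 0,"wx": 0,"wy": 0,"wz": 0,"jaw": 40},{"dx": 94,"dy": 16,"dz": 0,"wx": 0,"wy": 0,"wz": 0.4,"jaw": 40},{"dx": 128,"dy": 22,"dz": 0,"wx": 0,"wy": 0,"wz": 0.4,"jaw": 40},{"dx": 160,"dy": 28,"dz": 0,"wx": 0,"wy": 0,"wz": 0.4,"jaw": 40},{"dx": 190,"dy": 33,"dz": 0,"wx": 0,"wy": 0,"wz": 0.4,"jaw": 40},{"dx": 212,"dy": 37,"dz": 5,"wx": 0,"wy": 0,"wz": 0.4,"jaw": 40},{"dx": 223,"dy": 38,"dz": 15,"wx": 0,"wy": 0,"wz": 0.4,"jaw": 40}])

```text
time: 17.52
tcp_pos: [0.5572, 0.1073, 0.1516]
tool_rot: [[-0.006, 1.0, 0.0], [1.0, 0.006, 0.003], [0.003, 0.0, -1.0]]
force: [-0.1, 0.4, -0.1]
gripper_width: 0.0491
```

```bash
python3 -c "
from h import *
im,d=arm.grab_frame('scene')
print(pt('top',419,223.2,z=.049),pt('scene',145.9,277.9,z=.049))
go(.5575,.105,.0865)"
```

```text
[ 0.48320676 -0.34536569  0.049     ] [ 0.48487521 -0.34662483  0.049     ]
t 17.57 tcp [0.5555 0.1077 0.149 ] w 0.0495 F [-0.5  1.5 -2.3] 
 d [-2.9  2.2 62.5] rot [-0.19 -0.16  0.39]
```

>>> drive_tool(rows=[{"dx": -1,"dy": 1,"dz": 8,"wx": 0,"wy": 0,"wz": 0.4,"jaw": 40},{"dx": -2,"dy": 2,"dz": 18,"wx": 0,"wy": 0,"wz": 0.4,"jaw": 40},{"dx": -3,"dy": 2.2,"dz": 29,"wx": 0,"wy": 0,"wz": 0.4,"jaw": 40},{"dx": -3,"dy": 2.2,"dz": 40,"wx": 0,"wy": 0,"wz": 0.4,"jaw": 40},{"dx": -3,"dy": 2.2,"dz": 50,"wx": 0,"wy": 0,"wz": 0.4,"jaw": 40},{"dx": -3,"dy": 2.2,"dz": 57,"wx": 0,"wy": 0,"wz": 0.4,"jaw": 40},{"dx": -3,"dy": 2.2,"dz": 61,"wx": 0,"wy": 0,"wz": 0.4,"jaw": 40},{"dx": -3,"dy": 2.2,"dz": 62,"wx": 0,"wy": 0,"wz": 0.4,"jaw": 40}])

```text
time: 18.23
tcp_pos: [0.5571, 0.1046, 0.0861]
tool_rot: [[0.001, 1.0, -0.005], [1.0, -0.001, 0.002], [0.002, -0.005, -1.0]]
force: [0.5, -0.3, -0.0]
gripper_width: 0.0493
```

Run:
```python
from h import *
im,d=arm.grab_frame('scene'); cv2.imwrite('pics/s13.png',cv2.resize(im[150:270,230:390],None,fx=4,fy=4,interpolation=cv2.INTER_CUBIC))
go(.5575,.105,.0845)
```

```text
t 18.28 tcp [0.5574 0.1047 0.0865] w 0.0494 F [ 0.   0.  -0.7] 
 d [0.3 0.1 2. ] rot [-0.22 -0.15 -0.02]
```

View pics/s13.png

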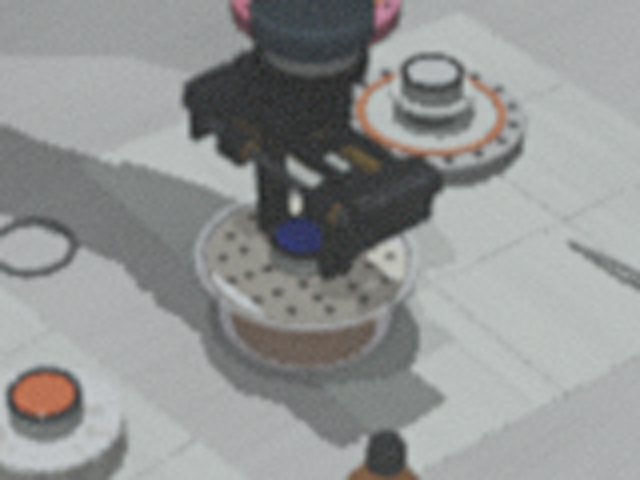

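The blue holder is over the plate's middle (crop (300,240)). I'll lower, release, and retreat.

>>> drive_tool(rows=[{"dx": 0.3,"dy": 0,"dz": 1,"wx": 0,"wy": 0,"wz": 0,"jaw": 40},{"dx": 0.3,"dy": 0,"dz": 1.8,"wx": 0,"wy": 0,"wz": 0,"jaw": 40},{"dx": 0.3,"dy": 0,"dz": 2.2,"wx": 0,"wy": 0,"wz": 0,"jaw": 40},{"dx": 0.3,"dy": 0,"dz": 2.2,"wx": 0,"wy": 0,"wz": 0,"jaw": 40},{"dx": 0.3,"dy": 0,"dz": 2.2,"wx": 0,"wy": 0,"wz": 0,"jaw": 55},{"dx": 0.3,"dy": 0,"dz": 2.2,"wx": 0,"wy": 0,"wz": 0,"jaw": 65},{"dx": 0.3,"dy": 0,"dz": 2.2,"wx": 0,"wy": 0,"wz": 0,"jaw": 80},{"dx": 0.3,"dy": 0,"dz": 2.2,"wx": 0,"wy": 0,"wz": 0,"jaw": 80}])

```text
time: 18.95
tcp_pos: [0.5575, 0.1051, 0.0845]
tool_rot: [[0.0, 1.0, -0.004], [1.0, -0.0, 0.003], [0.003, -0.004, -1.0]]
force: [0.6, 0.8, -0.2]
gripper_width: 0.0733
```

>>> drive_tool(rows=[{"dx": 0,"dy": 0,"dz": -6,"wx": 0,"wy": 0,"wz": 0,"jaw": 80},{"dx": 0,"dy": 0,"dz": -18,"wx": 0,"wy": 0,"wz": 0,"jaw": 80},{"dx": 0,"dy": 0,"dz": -36,"wx": 0,"wy": 0,"wz": 0,"jaw": 80},{"dx": 0,"dy": 0,"dz": -56,"wx": 0,"wy": 0,"wz": 0,"jaw": 80},{"dx": 0,"dy": 0,"dz": -72,"wx": 0,"wy": 0,"wz": 0,"jaw": 80},{"dx": -25,"dy": -2,"dz": -80,"wx": 0,"wy": 0,"wz": 0,"jaw": 80},{"dx": -58,"dy": -4,"dz": -80,"wx": 0,"wy": 0,"wz": 0,"jaw": 80},{"dx": -95,"dy": -7,"dz": -80,"wx": 0,"wy": 0,"wz": 0,"jaw": 80}])

```text
time: 19.62
tcp_pos: [0.5516, 0.0105, 0.1662]
tool_rot: [[-0.003, 1.0, -0.001], [1.0, 0.003, 0.004], [0.004, -0.001, -1.0]]
force: [0.1, -0.9, -0.9]
gripper_width: 0.0802
```

Run:
```python
from h import *
im,d=arm.grab_frame('scene'); cv2.imwrite('pics/s14.png',cv2.resize(im[150:270,200:360],None,fx=4,fy=4,interpolation=cv2.INTER_CUBIC))
go(.542,-.107,.13)
```

```text
t 19.67 tcp [ 5.502e-01 -5.000e-04  1.663e-01] w 0.0798 F [-0.1 -7.6 -0.5] 
 d [-106.5   -7.3   36.5] rot [-0.08  0.13 -0.47]
```

View pics/s14.png

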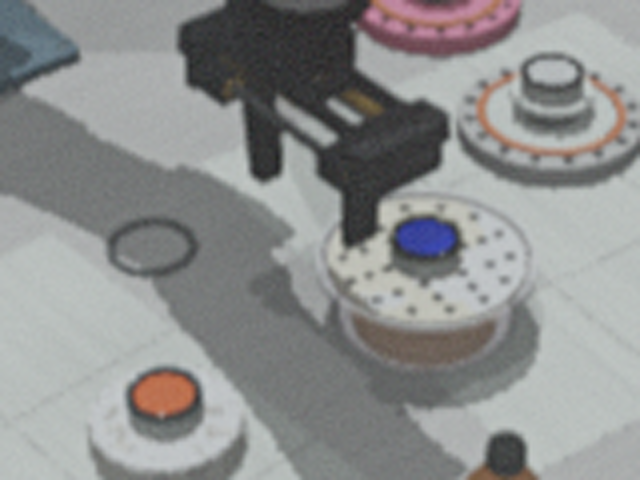

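Blue stands centred on the plate (crop (425,240)). Next I'll fetch copper from the rest (crop (165,395)).

>>> drive_tool(rows=[{"dx": -25,"dy": -2,"dz": 0,"wx": 0,"wy": 0,"wz": -0.4,"jaw": 85},{"dx": -50,"dy": -4,"dz": 0,"wx": 0,"wy": 0,"wz": -0.4,"jaw": 85},{"dx": -75,"dy": -5,"dz": 3,"wx": 0,"wy": 0,"wz": -0.4,"jaw": 85},{"dx": -93,"dy": -7,"dz": 10,"wx": 0,"wy": 0,"wz": -0.4,"jaw": 85},{"dx": -102,"dy": -7,"dz": 20,"wx": 0,"wy": 0,"wz": -0.4,"jaw": 85},{"dx": -105,"dy": -7,"dz": 30,"wx": 0,"wy": 0,"wz": -0.4,"jaw": 85},{"dx": -106,"dy": -7,"dz": 36,"wx": 0,"wy": 0,"wz": -0.4,"jaw": 85},{"dx": -106,"dy": -7,"dz": 37,"wx": 0,"wy": 0,"wz": -0.4,"jaw": 85}])

```text
time: 20.33
tcp_pos: [0.5416, -0.105, 0.1281]
tool_rot: [[-0.0, 1.0, -0.004], [1.0, 0.0, -0.001], [-0.001, -0.004, -1.0]]
force: [-0.3, 0.2, 0.7]
gripper_width: 0.0853
```

```bash
python3 -c "
from h import *
go(.542,-.107,.0502)"
```

```text
t 20.33 tcp [ 0.5416 -0.105   0.1281] w 0.0853 F [-0.3  0.2  0.7] 
 d [-1.9  0.7 77.9] rot [-0.22  0.07  0.  ]
```

>>> drive_tool(rows=[{"dx": -1,"dy": 0.5,"dz": 8,"wx": 0,"wy": 0,"wz": 0,"jaw": 85},{"dx": -1.9,"dy": 0.7,"dz": 20,"wx": 0,"wy": 0,"wz": 0,"jaw": 85},{"dx": -1.9,"dy": 0.7,"dz": 34,"wx": 0,"wy": 0,"wz": 0,"jaw": 85},{"dx": -1.9,"dy": 0.7,"dz": 48,"wx": 0,"wy": 0,"wz": 0,"jaw": 85},{"dx": -1.9,"dy": 0.7,"dz": 60,"wx": 0,"wy": 0,"wz": 0,"jaw": 85},{"dx": -1.9,"dy": 0.7,"dz": 70,"wx": 0,"wy": 0,"wz": 0,"jaw": 85},{"dx": -1.9,"dy": 0.7,"dz": 76,"wx": 0,"wy": 0,"wz": 0,"jaw": 85},{"dx": -1.9,"dy": 0.7,"dz": 77,"wx": 0,"wy": 0,"wz": 0,"jaw": 85}])

```text
time: 21.0
tcp_pos: [0.5413, -0.1067, 0.0497]
tool_rot: [[-0.0, 1.0, -0.006], [1.0, 0.0, -0.001], [-0.001, -0.006, -1.0]]
force: [-0.2, -0.6, 0.6]
gripper_width: 0.0847
```

>>> drive_tool(rows=[{"dx": 0,"dy": 0,"dz": 0,"wx": 0,"wy": 0,"wz": 0,"jaw": 70},{"dx": 0,"dy": 0,"dz": 0,"wx": 0,"wy": 0,"wz": 0,"jaw": 62},{"dx": 0,"dy": 0,"dz": 0,"wx": 0,"wy": 0,"wz": 0,"jaw": 56},{"dx": 0,"dy": 0,"dz": 0,"wx": 0,"wy": 0,"wz": 0,"jaw": 50},{"dx": 0,"dy": 0,"dz": 0,"wx": 0,"wy": 0,"wz": 0,"jaw": 45},{"dx": 0,"dy": 0,"dz": 0,"wx": 0,"wy": 0,"wz": 0,"jaw": 40},{"dx": 0,"dy": 0,"dz": 0,"wx": 0,"wy": 0,"wz": 0,"jaw": 40},{"dx": 0,"dy": 0,"dz": 0,"wx": 0,"wy": 0,"wz": 0,"jaw": 40}], grip_force=20)

```text
time: 21.67
tcp_pos: [0.5417, -0.1067, 0.0501]
tool_rot: [[-0.0, 1.0, -0.005], [1.0, 0.0, -0.001], [-0.001, -0.005, -1.0]]
force: [-0.7, 0.9, 4.6]
gripper_width: 0.0498
```

>>> drive_tool(rows=[{"dx": 0,"dy": 0,"dz": -4,"wx": 0,"wy": 0,"wz": 0,"jaw": 40},{"dx": 0,"dy": 0,"dz": -14,"wx": 0,"wy": 0,"wz": 0,"jaw": 40},{"dx": 0,"dy": 0,"dz": -30,"wx": 0,"wy": 0,"wz": 0,"jaw": 40},{"dx": 0,"dy": 0,"dz": -50,"wx": 0,"wy": 0,"wz": 0,"jaw": 40},{"dx": 0,"dy": 0,"dz": -70,"wx": 0,"wy": 0,"wz": 0,"jaw": 40},{"dx": 0,"dy": 0,"dz": -88,"wx": 0,"wy": 0,"wz": 0,"jaw": 40},{"dx": 0,"dy": 0,"dz": -98,"wx": 0,"wy": 0,"wz": 0,"jaw": 40},{"dx": 0,"dy": 0,"dz": -102,"wx": 0,"wy": 0,"wz": 0,"jaw": 40}])

```text
time: 22.33
tcp_pos: [0.543, -0.1068, 0.1541]
tool_rot: [[-0.0, 1.0, -0.002], [1.0, 0.0, -0.001], [-0.001, -0.002, -1.0]]
force: [-0.2, -0.5, -1.1]
gripper_width: 0.0493
```

Run:
```python
from h import *
im,d=arm.grab_frame('scene'); cv2.imwrite('pics/s15.png',cv2.resize(im[150:300,160:360],None,fx=4,fy=4,interpolation=cv2.INTER_CUBIC))
go(.4845,-.3455,.15)
```

```text
t 22.38 tcp [ 0.5428 -0.1067  0.1537] w 0.0499 F [-0.   0.8 -1.6] 
 d [-238.8  -58.4    4.1] rot [-0.16  0.05  0.02]
```

View pics/s15.png

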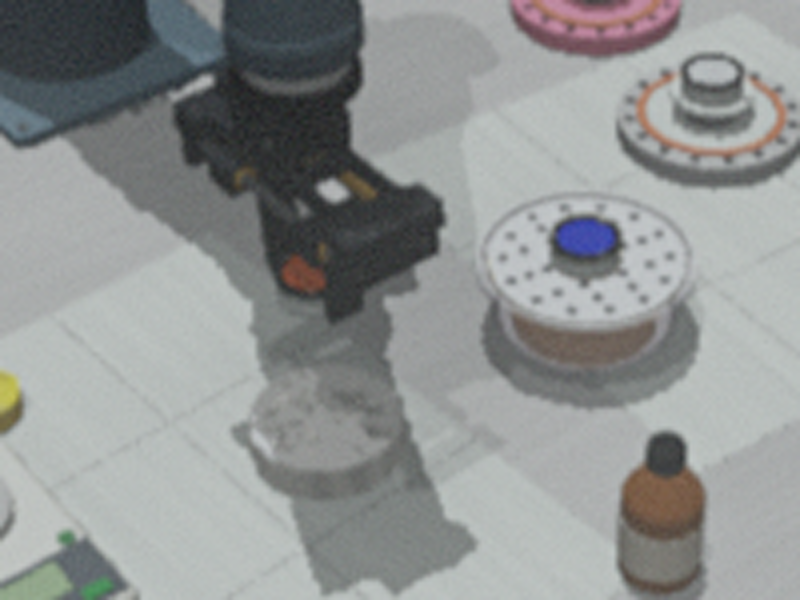

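Copper is held (crop (303,275)) and the rest is empty. Next I'll carry it to the balance.

>>> drive_tool(rows=[{"dx": -15,"dy": -4,"dz": 0,"wx": 0,"wy": 0,"wz": 0,"jaw": 40},{"dx": -42,"dy": -10,"dz": 0,"wx": 0,"wy": 0,"wz": 0,"jaw": 40},{"dx": -76,"dy": -19,"dz": 0,"wx": 0,"wy": 0,"wz": 0,"jaw": 40},{"dx": -112,"dy": -28,"dz": 0,"wx": 0,"wy": 0,"wz": 0,"jaw": 40},{"dx": -148,"dy": -37,"dz": 0,"wx": 0,"wy": 0,"wz": 0,"jaw": 40},{"dx": -182,"dy": -45,"dz": 0,"wx": 0,"wy": 0,"wz": 0,"jaw": 40},{"dx": -212,"dy": -52,"dz": 4,"wx": 0,"wy": 0,"wz": 0,"jaw": 40},{"dx": -232,"dy": -57,"dz": 12,"wx": 0,"wy": 0,"wz": 0,"jaw": 40}])

```text
time: 23.05
tcp_pos: [0.4842, -0.3426, 0.1418]
tool_rot: [[0.003, 1.0, -0.003], [1.0, -0.003, -0.003], [-0.003, -0.003, -1.0]]
force: [0.2, -0.0, -1.0]
gripper_width: 0.0493
```

```bash
python3 -c "
from h import *
arm.grab_frame('scene')
go(.4845,-.3455,.0735)"
```

```text
t 23.1 tcp [ 0.4817 -0.3457  0.1402] w 0.0493 F [-1.7 -3.2 -1. ] 
 d [ 0.5  3.2 66.7] rot [-0.34  0.26 -0.38]
```

>>> drive_tool(rows=[{"dx": 0.5,"dy": 1,"dz": 8,"wx": -0.3,"wy": 0.2,"wz": -0.4,"jaw": 40},{"dx": 0.5,"dy": 2,"dz": 18,"wx": -0.3,"wy": 0.2,"wz": -0.4,"jaw": 40},{"dx": 0.5,"dy": 3,"dz": 30,"wx": -0.3,"wy": 0.2,"wz": -0.4,"jaw": 40},{"dx": 0.5,"dy": 3,"dz": 42,"wx": -0.3,"wy": 0.2,"wz": -0.4,"jaw": 40},{"dx": 0.5,"dy": 3,"dz": 53,"wx": -0.3,"wy": 0.2,"wz": -0.4,"jaw": 40},{"dx": 0.5,"dy": 3,"dz": 61,"wx": -0.3,"wy": 0.2,"wz": -0.4,"jaw": 40},{"dx": 0.5,"dy": 3,"dz": 66,"wx": -0.3,"wy": 0.2,"wz": -0.4,"jaw": 40},{"dx": 0.5,"dy": 3,"dz": 67,"wx": -0.3,"wy": 0.2,"wz": -0.4,"jaw": 40}])

```text
time: 23.77
tcp_pos: [0.4839, -0.3448, 0.072]
tool_rot: [[-0.001, 1.0, -0.002], [1.0, 0.001, -0.0], [-0.0, -0.002, -1.0]]
force: [0.4, 0.4, -1.1]
gripper_width: 0.0497
```

Run:
```python
from h import *
im,d=arm.grab_frame('scene'); cv2.imwrite('pics/s16.png',cv2.resize(im[210:330,90:250],None,fx=4,fy=4,interpolation=cv2.INTER_CUBIC))
go(.4845,-.3455,.0713)
```

```text
t 23.82 tcp [ 0.4841 -0.3452  0.0726] w 0.0496 F [ 0.  -1.1 -1. ] 
 d [-0.3  0.4  1.3] rot [-0.09  0.03  0.03]
```

View pics/s16.png

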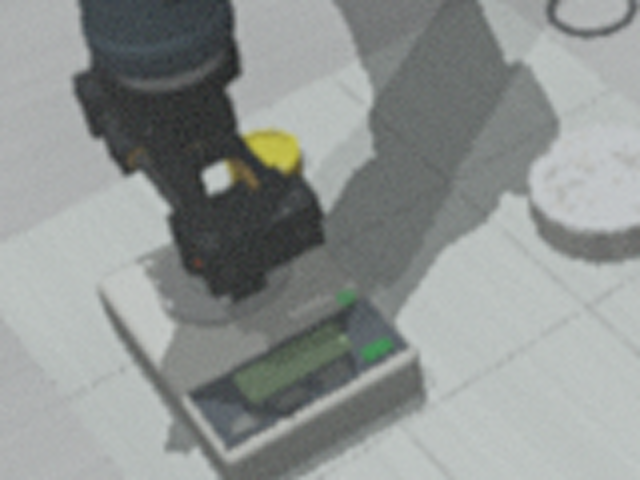

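The gripper is over the pan, 1–2 mm above seating (crop (235,290)). I'll lower, release, and retreat up and toward +y.

>>> drive_tool(rows=[{"dx": 0,"dy": 0.4,"dz": 0.7,"wx": 0,"wy": 0,"wz": 0,"jaw": 40},{"dx": 0,"dy": 0.4,"dz": 1.2,"wx": 0,"wy": 0,"wz": 0,"jaw": 40},{"dx": 0,"dy": 0.4,"dz": 1.5,"wx": 0,"wy": 0,"wz": 0,"jaw": 40},{"dx": 0,"dy": 0.4,"dz": 1.5,"wx": 0,"wy": 0,"wz": 0,"jaw": 40},{"dx": 0,"dy": 0.4,"dz": 1.5,"wx": 0,"wy": 0,"wz": 0,"jaw": 55},{"dx": 0,"dy": 0.4,"dz": 1.5,"wx": 0,"wy": 0,"wz": 0,"jaw": 65},{"dx": 0,"dy": 0.4,"dz": 1.5,"wx": 0,"wy": 0,"wz": 0,"jaw": 80},{"dx": 0,"dy": 0.4,"dz": 1.5,"wx": 0,"wy": 0,"wz": 0,"jaw": 80}])

```text
time: 24.48
tcp_pos: [0.4846, -0.3453, 0.0713]
tool_rot: [[-0.001, 1.0, -0.001], [1.0, 0.001, -0.001], [-0.001, -0.001, -1.0]]
force: [-0.3, 0.1, 0.4]
gripper_width: 0.0731
```

>>> drive_tool(rows=[{"dx": 0,"dy": 0,"dz": -6,"wx": 0,"wy": 0,"wz": 0,"jaw": 80},{"dx": 0,"dy": 0,"dz": -20,"wx": 0,"wy": 0,"wz": 0,"jaw": 80},{"dx": 0,"dy": 0,"dz": -40,"wx": 0,"wy": 0,"wz": 0,"jaw": 80},{"dx": 0,"dy": 0,"dz": -64,"wx": 0,"wy": 0,"wz": 0,"jaw": 80},{"dx": 0,"dy": 0,"dz": -88,"wx": 0,"wy": 0,"wz": 0,"jaw": 80},{"dx": 25,"dy": 0,"dz": -110,"wx": 0,"wy": 0,"wz": 0,"jaw": 80},{"dx": 60,"dy": 0,"dz": -130,"wx": 0,"wy": 0,"wz": 0,"jaw": 80},{"dx": 95,"dy": 0,"dz": -145,"wx": 0,"wy": 0,"wz": 0,"jaw": 80}])

```text
time: 25.15
tcp_pos: [0.4849, -0.2504, 0.2191]
tool_rot: [[0.002, 1.0, 0.002], [1.0, -0.002, -0.002], [-0.002, 0.002, -1.0]]
force: [-0.4, 0.6, -0.5]
gripper_width: 0.0799
```

>>> drive_tool(rows=[{"dx": 30,"dy": 0,"dz": -5,"wx": 0,"wy": 0,"wz": 0,"jaw": 80},{"dx": 60,"dy": 0,"dz": -10,"wx": 0,"wy": 0,"wz": 0,"jaw": 80},{"dx": 90,"dy": 0,"dz": -15,"wx": 0,"wy": 0,"wz": 0,"jaw": 80},{"dx": 115,"dy": 0,"dz": -20,"wx": 0,"wy": 0,"wz": 0,"jaw": 80},{"dx": 130,"dy": 0,"dz": -20,"wx": 0,"wy": 0,"wz": 0,"jaw": 80},{"dx": 135,"dy": 0,"dz": -20,"wx": 0,"wy": 0,"wz": 0,"jaw": 80},{"dx": 135,"dy": 0,"dz": -20,"wx": 0,"wy": 0,"wz": 0,"jaw": 80},{"dx": 135,"dy": 0,"dz": -20,"wx": 0,"wy": 0,"wz": 0,"jaw": 80}])

```text
time: 25.82
tcp_pos: [0.4852, -0.1164, 0.2394]
tool_rot: [[0.003, 1.0, 0.003], [1.0, -0.003, -0.003], [-0.003, 0.003, -1.0]]
force: [-0.3, -0.4, 0.0]
gripper_width: 0.0799
```

Run:
```python
from h import *
im,d=arm.grab_frame('top'); cv2.imwrite('pics/t17.png',im)
P=cloud('top',d); 
print('top cu',layer(P,(.4845,-.3455),.045,.061,.08),'bl',layer(P,(.5575,.105),.045,.074,.09),'ba',layer(P,(.442,.3395),.045,.054,.07))
c=[(150,230),(244,187),(280,180),(416,215)]
t=[cv2.resize(im[y-36:y+36,x-48:x+48],None,fx=4,fy=4,interpolation=cv2.INTER_CUBIC) for x,y in c]
cv2.imwrite('pics/crop17.png',np.vstack([np.hstack(t[:2]),np.hstack(t[2:])]))
im,d=arm.grab_frame('scene'); cv2.imwrite('pics/s17.png',im); P=cloud('scene',d)
print('scene cu',layer(P,(.4845,-.3455),.045,.061,.08),'bl',layer(P,(.5575,.105),.045,.074,.09),'ba',layer(P,(.442,.3395),.045,.054,.07))
s=arm.state(); print(s['time'],s['tcp_pos'],s['force'])
```

```text
top cu [ 4.819e-01 -3.454e-01  2.590e-02  4.830e-01 -3.451e-01  6.610e-02
  3.170e+02] bl [5.555e-01 1.047e-01 2.510e-02 5.555e-01 1.045e-01 7.900e-02 3.060e+02] ba [4.403e-01 3.399e-01 2.580e-02 4.396e-01 3.396e-01 5.900e-02 3.160e+02]
scene cu [ 4.848e-01 -3.430e-01  2.700e-02  4.864e-01 -3.454e-01  6.800e-02
  2.950e+02] bl [5.590e-01 1.051e-01 2.960e-02 5.581e-01 1.036e-01 8.100e-02 2.040e+02] ba [4.412e-01 3.405e-01 2.860e-02 4.438e-01 3.381e-01 6.080e-02 1.450e+02]
25.9167 [ 0.48499489 -0.11701609  0.23904981] [ 0.55519645  0.049896   -0.63084446]
```

View pics/crop17.png

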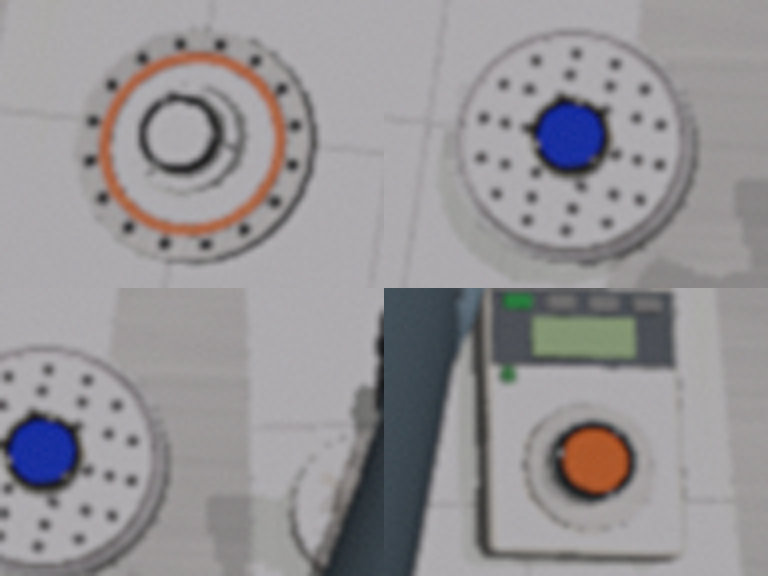

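View pics/s17.png

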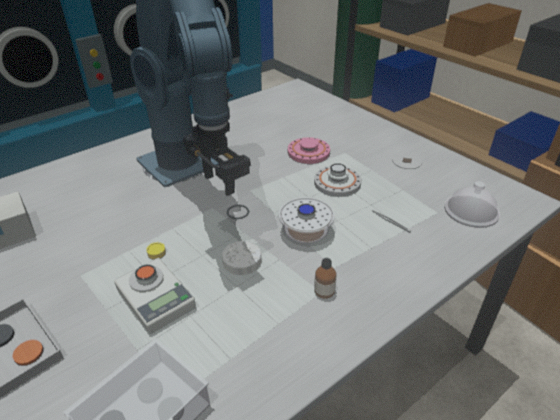

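All three holders stand centred: copper at (147,272), blue at (306,210) and bare at (338,171) in the scene view. The ring at (238,212), tweezers at (391,220) and bottle at (325,280) are where they were, and the gripper is clear. I'm handing in now.

```bash
python3 -c "
from station import arm
print(arm.hand_in())"
```

```text
the job is handed in; nothing more can be done
None
```

All three sample holders moved on by one station, and the job was handed in at about 26 s of the 115 s allowed. The hand-in reports no verdict, so this rests on my own last checks.

**What I did:** I parked copper on the foil rest. Then I moved bare from the desiccator to the flange stage and blue from the balance to the desiccator plate. Last, copper went from the rest to the balance pan.

**Last checks:**
- **Positions:** In both cameras each holder reads within about 3 mm of its measured seat centre, at the right height, and none looks tilted.
- **Bystanders:** The clamping ring, tweezers and bottle look unmoved, by eye only; I did not measure them again.
- **Gripper:** It is open, clear of everything, and shows only noise-level force.

**Disagreement:** The two cameras differ by about 1–4 mm in x and y and about 2 mm in height. That is roughly the stated calibration error and well inside the 12 mm tolerance.

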